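# Gauge two faces of a throttle-body spacer

## Task

Check the aluminium throttle-body spacer on the bench gauge: slide its yellow-painted face squarely against the stop bar until both sprung feelers are pushed fully in, hold it there for about a second, then back it off, turn it a quarter turn and do the same with its blue-painted face. Afterwards slide it to the middle of the green painted square and leave it there. Keep the spacer flat on the bench all the time, press it home gently without ramming the gauge, and leave everything else on the bench where it is.

Things in the scene. Friction and masses are not known exactly. Their poses are not given: they have to be found in the camera images.
- spacer: loose cast aluminium block, 100 (its x) x 90 (its y) x 36 mm tall, about 0.7 kg, lying flat. A 60 (x) x 40 (y) mm port goes right through it to the bench; closed or part-open fingers can reach in. Walls 20 mm thick at +-x, 25 mm at +-y. Origin: centre of the underside, z up. Yellow paint on the +x face and its top edge, blue on the +y face and its top edge
- yellow_face (a point): centre of the spacer's yellow face, at (50, 0, 18) mm in the spacer's frame; the face's outward normal is the spacer's +x
- blue_face (a point): centre of the spacer's blue face, at (0, 45, 18) mm in the spacer's frame; the face's outward normal is the spacer's +y
- gauge: bench gauge, bolted down, 160 mm wide (y), 53 mm tall; origin at bench level on its centre line. Faces are pressed home along its +x. The steel stop bar (130 mm wide, 13 to 45 mm above the bench, two dials on top) is set anew for each job: its flat front lies somewhere from x = 12 to 26 mm, untold. Grey base plate (12 mm tall) from x = 37 mm
- feeler_left (a joint): travel of the left brass feeler (m): a sprung pin 12 mm thick at gauge y = +30 mm, 24 mm above the bench; 0 = it stands 8 mm out of the stop bar's front; 0.008 = its tip is flush with the bar. About 1 N at first, 3 N when flush
- feeler_right (a joint): the same for the right feeler, at gauge y = -30 mm
- green_square: green painted square on the bench, 140 x 140 mm, flat paint; origin at its centre
- oil_can: tall metal oil can, silver with a blue band, 66 mm across, 190 mm tall, standing; origin at the centre of its underside; leave alone
- mug: white mug, 82 mm across, 90 mm tall, standing; origin at the centre of its underside, handle at +y; leave alone
- wrench: steel wrench, 200 mm long, lying along its x; origin under its middle; leave alone
- hammer: hammer lying along its x, head at +x, about 280 mm long; origin under its middle; leave alone
- parts_box: closed cardboard box, 75 x 55 x 65 mm tall; origin at the centre of its underside; leave alone
- bearing: steel bearing ring lying flat, 72 mm across, 22 mm tall; origin at the centre of its underside; leave alone
- socket: steel wrench socket standing on end, 28 mm across, 35 mm tall; origin at the centre of its underside; leave alone
Mind the look-alikes: they are no part of the job. Leave any purple, red or turquoise look-alike of the spacer alone.

How it is judged:
By the outcome, as a careful person would: the job done as asked, in the order asked, and still so for the second after the job is handed in, with the robot touching nothing.
It also fails if it takes over 72 s, if anything falls off the work surface, if the arm or the gripper's body presses on something with over 40 N, if the wrist force passes 120 N, or if a joint passes its speed limit or range.

## Robot

A 6-joint arm with a two-finger parallel gripper is mounted at the origin on the work surface. World frame = base frame: x ahead of the robot, y to its left, z up, the work surface at z = 0. Lengths are in m, angles in rad, forces in N, time in s.
With the tool pointing down it reaches from about 0.25 to 0.725 m from the base axis. Payload 9.7 kg.
Tool frame: the origin (TCP) lies midway between the tips of the shut fingers; the grasp point (between the pads) lies 19 mm behind it (grip_point_offset is the z of the grasp point in the tool frame, in m); z points along the fingers, y is the line along which they close (so a half turn about z gives the same grasp; the last joint's range is limited). The gripper opens to 85 mm and grips with 20 to 120 N. Pads are 22 mm wide; open, the fingers measure 114 mm over their backs; the gripper's body (76 mm by 85 mm) begins 54 mm behind the grasp point. The pads swing forward as they close: fully open they stand 13 mm farther back than shut.
Start: joints at [1.117, 0.087, 0.176, 1.66, 0, 1.571], TCP at [0.241, 0.494, 0.231] pointing down, gripper open.
Joint ranges: [-3.13, 3.13], [-0.85, 1.81], [-1.15, 1.24], [-2.2, 2.28], [-1.44, 1.52], [-3.14, 3.14]. Speed limits (rad/s): [2.22, 2.22, 2.57, 3.14, 3.14, 3.14].

## Interface

Orientations are given as a rotation vector (axis times angle).
In Python, from plant import observe, read_camera, camera_model, finish_job, grip_point_offset gives the robot as it stands. The module is installed in compiled form; this text tells all that it offers.
- The arm moves only by the tool drive_tool, never from a script. Its argument "commands" is a list of rows, each an object of numbers: "grip": the closure, from -1 (fully open) to 1 (shut); "tx", "ty", "tz": the shift along the tool's x, y, z scaled (see below); "wx", "wy", "wz": the turn, a rotation vector about the tool's x, y, z scaled (see below). In form: [{"grip": .., "tx": .., "ty": .., "tz": .., "wx": .., "wy": .., "wz": ..}, ...]. A call has 1 to 8 rows; each row is the pose to reach, as a shift and turn from the pose commanded when the call began, along the tool's axes at that moment; what a row does not reach only later rows make up. The controller multiplies each number of a shift by 150 mm and each number of a turn by 90 degrees. A row lasts 1/12 s, in which the tool goes at most 41.7 mm and 7.16 degrees, less where a joint would pass 70% of its speed; a pose out of reach is approached as far as the arm can. A call with a number of a shift or a turn outside -1 to 1 is refused whole. A call with a gripper value outside its range is refused whole. The fingers move at their own pace and stop on an object; the grip force is fixed at half the most. Time passes only in rows, so rows that repeat a pose let the fingers close. It gives the time, the measured TCP pose, the force, the opening and the grip force at its end, in the units of the state.
- observe(): the state, without advancing time (a new reading comes with each control period).
- read_camera(name): name is "side" or "top"; returns (picture, depth): 384x512x3 uint8, blue, green, red; 384x512 float32, m along the optical axis (not along the pixel's ray), 0 where there is no reading.
- camera_model(name): a dict with "mtx" (3x3 intrinsics, pixels), "extrinsics" (4x4, takes a point from camera to world coordinates). Camera axes: x right, y down, z forward; pixel columns grow to the right and rows downward; lengths in m; the calibration is good to about 2 mm. A picture is of the moment at which its call begins. camera_model takes no time and is no camera call.
- finish_job(): hands the job in; it is judged then, once.
The state is a dict: "time_s": time; "joint_pos": joint angles; "joint_vel": joint speeds; "joint_torque": joint torques, N m; "tool_pos": TCP position; "tcp_rot": TCP orientation; "wrist_force": force on the tool from outside, world axes, zero at the start; "moment": the same for the moment, N m; "width": finger opening in m; "finger_force": force on a finger pad.
Only numpy, scipy, OpenCV 4.12 (cv2) and the standard library are available. Lean on these libraries where they do the work, as an engineer would, in place of code of your own. Each camera call takes 0.05 s, during which the arm holds its last target. There are 200 camera calls.

## Working session

There is one attempt and no reset: what is moved stays moved. The work goes in short steps, Python scripts to look and compute and a tool call to move; the robot and the scene stay as the last step left them, time stands still between calls to the robot, and variables do not carry over. Pictures are saved under pics/ and viewed, at most 10 in all, crops included, and the job is handed in when it is done.

Besides the shell and the picture viewer there is one more tool, called after ">>>" by a JSON object that holds its "method" and its "body". drive_tool: Moves the arm, as the interface text tells. Shifts and turns lie within -1 to 1; 1 stands for 150 mm of shift or 90 degrees of turn. Its arguments: {"type":"object","properties":{"commands":{"type":"array","items":{"type":"object","properties":{"grip":{"type":"number"},"tx":{"type":"number","minimum":-1,"maximum":1},"ty":{"type":"number","minimum":-1,"maximum":1},"tz":{"type":"number","minimum":-1,"maximum":1},"wx":{"type":"number","minimum":-1,"maximum":1},"wy":{"type":"number","minimum":-1,"maximum":1},"wz":{"type":"number","minimum":-1,"maximum":1}}}}},"required":["commands"]}

```bash
mkdir -p pics
python3 - <<'E'
from plant import *
import cv2,numpy as np
for n in("top","side"):
    p,d=read_camera(n); np.savez(n+"0.npz",p=p,d=d); cv2.imwrite(f"pics/{n}0.png",cv2.resize(p,(800,600)))
    m=camera_model(n); print(m["mtx"],m["extrinsics"])
o=observe();print(o);print(grip_point_offset)
E
```

```text
[[356.26645588   0.         249.96445638]
 [  0.         356.26645588 194.76612118]
 [  0.           0.           1.        ]] [[-0.0860866  -0.97499146  0.20489204  0.26005248]
 [-0.99628322  0.0848599  -0.01478319 -0.03706749]
 [-0.00297363 -0.20540314 -0.97867293  1.15514308]
 [ 0.          0.          0.          1.        ]]
[[471.7730028    0.         243.72718843]
 [  0.         471.7730028  191.81788646]
 [  0.           0.           1.        ]] [[ 0.73338619 -0.52399474  0.43309838 -0.17873145]
 [-0.67980451 -0.56224111  0.4709042  -0.76423081]
 [-0.00324561 -0.63977687 -0.76855385  1.23229793]
 [ 0.          0.          0.          1.        ]]
{'time_s': 0.1, 'joint_pos': array([ 1.11700060e+00,  8.74142408e-02,  1.75181116e-01,  1.65981520e+00,
       -2.89918856e-07,  1.57085455e+00]), 'joint_vel': array([ 0.00066768, -0.00167064,  0.00323311,  0.00260694,  0.0005545 ,
        0.00141604]), 'joint_torque': array([-4.43161275e-05, -5.21563768e+01,  4.65653443e+01,  1.59375760e-02,
       -2.08044611e-05, -6.59404435e-06]), 'tool_pos': array([0.24101158, 0.49413408, 0.23063238]), 'tcp_rot': array([-7.06745759e-01, -3.06077500e+00,  1.91617308e-03]), 'wrist_force': array([ 0.25029527,  0.97838523, -0.09029205]), 'moment': array([0.00785664, 0.00666766, 0.02368571]), 'finger_force': 0.0, 'width': 0.08528474384221019}
-0.0187
```

View pics/top0.png

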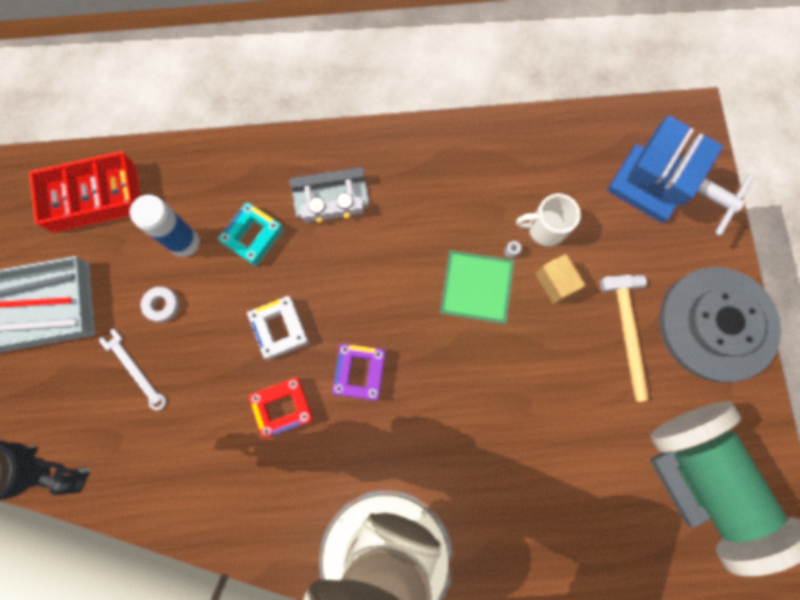

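View pics/side0.png

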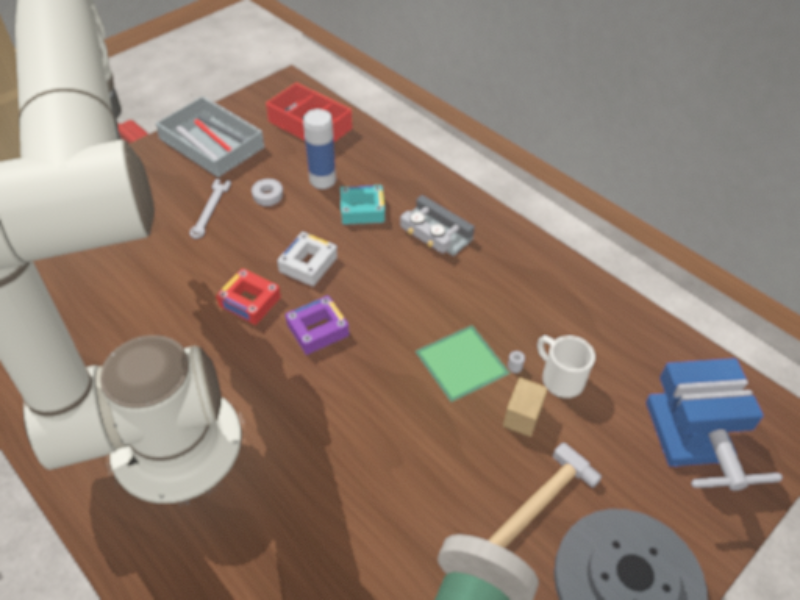

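The top view has four possible spacers: white/silver at (277,327), turquoise at (251,233), purple at (359,372) and red at (280,407). The plain silver one at (277,327) fits the description, so I'll check it and the gauge in a close crop.

Run:
```python
import cv2,numpy as np
p=np.load("top0.npz")["p"]
a=cv2.resize(p[180:236,145:209],None,fx=6,fy=6,interpolation=cv2.INTER_CUBIC)
b=cv2.resize(p[98:154,180:244],None,fx=6,fy=6,interpolation=cv2.INTER_CUBIC)
cv2.imwrite("pics/crop.png",np.hstack([a,b]))
```

```text
(no output)
```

View pics/crop.png

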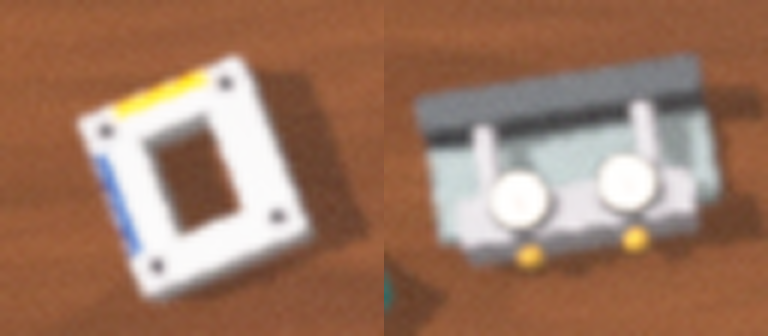

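The crop confirms the silver-white spacer, with yellow on its top edge (about +x) and blue on its left edge (about +y). The gauge's feeler tips are at crop pixels (530,255) and (635,238). Next I'll measure poses from the depth.

```bash
cat > h.py <<'E'
import numpy as np,cv2
from plant import *
def cloud(n,p,d):
    m=camera_model(n);K=m["mtx"];v,u=np.mgrid[:384,:512]
    c=np.stack([(u-K[0,2])/K[0,0]*d,(v-K[1,2])/K[1,1]*d,d],-1)
    return c@m["extrinsics"][:3,:3].T+m["extrinsics"][:3,3]
def pix2(n,uv,z):
    m=camera_model(n);E=m["extrinsics"];r=np.linalg.inv(m["mtx"])@np.array([*uv,1.]);r=E[:3,:3]@r
    return (E[:3,3]+r*(z-E[2,3])/r[2])[:2]
def ortho(n,p,x0,x1,y0,y1,z,s=0.00025):
    # image: up = +x, left = +y
    m=camera_model(n);E=np.linalg.inv(m["extrinsics"]);xs=np.arange(x1,x0,-s);ys=np.arange(y1,y0,-s)
    X,Y=np.meshgrid(xs,ys,indexing="ij");P=np.stack([X,Y,0*X+z],-1)@E[:3,:3].T+E[:3,3];q=P@m["mtx"].T
    q=(q[...,:2]/q[...,2:]).astype(np.float32);return cv2.remap(p,q[...,0],q[...,1],cv2.INTER_CUBIC)
def spacer(n,p,d,near,r=.09):
    P=cloud(n,p,d);k=(abs(P[...,2]-.036)<.006)&(d>0)&(np.hypot(*(P[...,:2]-near).transpose(2,0,1))<r)
    b=p.astype(int);k2=k
    q=P[k2][:,:2];R=cv2.minAreaRect((q*1000).astype(np.float32));return k.sum(),np.median(P[k][:,2]),R
E
python3 - <<'E'
from h import *
for n in("top","side"):
    z=np.load(n+"0.npz");p,d=z["p"],z["d"]
    if n=="top": near=pix2(n,(177,209),.036);print(near)
    print(spacer(n,p,d,near))
    P=cloud(n,p,d);g=pix2("top",(211,125),.03)
    b=(np.hypot(P[...,0]-g[0],P[...,1]-g[1])<.1)
    h=np.histogram(P[b][:,2],np.arange(-.01,.08,.004));print(np.c_[h[1][:-1],h[0]].round(3).tolist())
    G=p.astype(int);gm=(G[...,1]>G[...,2]*1.3)&(G[...,1]>G[...,0]*1.3)&(abs(P[...,2])<.01)&(abs(P[...,1]+.13)<.12)
    print("green",cv2.minAreaRect(np.float32(P[gm][:,:2]*1000)),P[gm].mean(0),gm.sum())
    cv2.imwrite(f"g_{n}.png",ortho(n,p,g[0]-.06,g[0]+.06,g[1]-.1,g[1]+.1,.045,.0005))
print(g)
a=cv2.imread("g_top.png");b=cv2.imread("g_side.png")
cv2.imwrite("pics/gz.png",cv2.resize(np.vstack([a,b]),None,fx=1.25,fy=1.25,interpolation=cv2.INTER_CUBIC));print(a.shape)
E
```

```text
[0.46835245 0.1815357 ]
(np.int64(662), np.float64(0.036086579705542965), ((470.6974182128906, 184.2318572998047), (101.30286407470703, 90.03816223144531), 17.818832397460938))
[[-0.01, 1.0], [-0.006, 179.0], [-0.002, 687.0], [0.002, 270.0], [0.006, 69.0], [0.01, 224.0], [0.014, 107.0], [0.018, 34.0], [0.022, 36.0], [0.026, 55.0], [0.03, 72.0], [0.034, 92.0], [0.038, 213.0], [0.042, 224.0], [0.046, 84.0], [0.05, 93.0], [0.054, 48.0], [0.058, 0.0], [0.062, 0.0], [0.066, 0.0], [0.07, 0.0], [0.074, 0.0]]
green ((531.6949462890625, -219.49769592285156), (93.35635375976562, 138.42347717285156), 76.45230102539062) [ 0.52715187 -0.21178672  0.00106308] 924
(np.int64(426), np.float64(0.03487163042677022), ((466.6765441894531, 184.27020263671875), (107.27606964111328, 93.5645751953125), 17.286380767822266))
[[-0.01, 20.0], [-0.006, 216.0], [-0.002, 349.0], [0.002, 117.0], [0.006, 66.0], [0.01, 105.0], [0.014, 58.0], [0.018, 47.0], [0.022, 65.0], [0.026, 43.0], [0.03, 80.0], [0.034, 120.0], [0.038, 158.0], [0.042, 118.0], [0.046, 81.0], [0.05, 44.0], [0.054, 10.0], [0.058, 3.0], [0.062, 0.0], [0.066, 0.0], [0.07, 0.0], [0.074, 0.0]]
green ((528.9088134765625, -219.66049194335938), (88.66138458251953, 132.1763916015625), 77.63986206054688) [ 5.25438269e-01 -2.14103978e-01  1.18325022e-04] 733
[0.74607329 0.05595608]
(241, 400, 3)
```

View pics/gz.png

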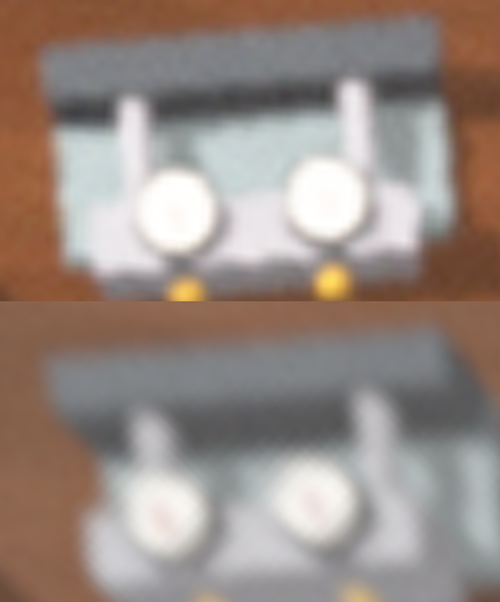

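The orthorectified crop (0.4 mm/px) shows the feeler tips at (185,290) and (332,279). That puts the gauge's yaw at about 4.6°, with the bar front near x=0.704, y=0.054. Now I'll fit the remaining objects and the tool axes.

Run:
```python
from h import *
z=np.load("top0.npz");p,d=z["p"],z["d"];P=cloud("top",p,d)
for nm,uv,zz in(("turq",(251,233),.036),("purp",(359,372),.036),("red",(280,407),.036)):
    c=pix2("top",np.array(uv)*.64,zz);k,m,R=spacer("top",p,d,c,.075);print(nm,c.round(3),R[0],R[1],R[2])
for nm,uv in(("can",(175,235)),("bearing",(160,304)),("socket",(513,248)),("box",(560,280)),("mug",(550,220))):
    print(nm,pix2("top",np.array(uv)*.64,.03).round(3))
for n in("top","side"):
    z=np.load(n+"0.npz");p,d=z["p"],z["d"];P=cloud(n,p,d)
    G=p.astype(int);gm=((G[...,1]>G[...,2]*1.3)&(G[...,1]>G[...,0]*1.2)).astype(np.uint8)
    c=np.round(np.array((477,286) if n=="top" else(462,362))*.64).astype(int)
    nl,L=cv2.connectedComponents(gm);m=L==L[c[1],c[0]]
    v,u=np.nonzero(m);q=np.float32([pix2(n,(a,b),0)*1000 for a,b in zip(u,v)]);print("green",cv2.minAreaRect(q),q.mean(0))
    # gauge back plate & bar from depth
    b=(np.hypot(P[...,0]-.73,P[...,1]-.05)<.11)&(abs(P[...,2]-.045)<.004)
    q=P[b];t=np.deg2rad(4.6);gx=q[:,0]*np.cos(t)+q[:,1]*np.sin(t);gy=-q[:,0]*np.sin(t)+q[:,1]*np.cos(t)
    print(n,np.percentile(gx,[1,3,5,10]),"c",np.array([.704,.054])@[np.cos(t),np.sin(t)])
    # slope of front edge: min gx per gy bin
    bins=np.arange(-.05,.06,.01)+(-.704*np.sin(t)+.054*np.cos(t))
    print([ (round(float(gx[(gy>=a)&(gy<a+.01)].min()),4)) for a in bins if ((gy>=a)&(gy<a+.01)).any()])
o=observe();from scipy.spatial.transform import Rotation as R
print(R.from_rotvec(o["tcp_rot"]).as_matrix().round(3))
```

```text
turq [0.673 0.227] (679.2890625, 232.69686889648438) (91.51551055908203, 100.5263671875) 50.77598190307617
purp [0.362 0.021] (365.48516845703125, 24.365421295166016) (90.33201599121094, 100.2975082397461) 77.18951416015625
red [0.306 0.182] (307.4267578125, 184.61094665527344) (90.36785125732422, 100.20411682128906) 16.396265029907227
can [0.685 0.389]
bearing [0.538 0.421]
socket [ 0.594 -0.322]
box [ 0.517 -0.41 ]
mug [ 0.649 -0.408]
green ((526.0889892578125, -241.220458984375), (136.580810546875, 137.19593811035156), 75.65970611572266) [ 525.2522  -241.10367]
top [0.70469929 0.70544001 0.70601575 0.70772235] c 0.7060630723469563
[0.702, 0.7038, 0.7056, 0.7064, 0.705, 0.7046, 0.7055, 0.7077, 0.7045, 0.7048, 0.7048]Traceback (most recent call last):
  File "<stdin>", line 12, in <module>
  File "h.py", line 8, in pix2
    m=camera_model(n);E=m["extrinsics"];r=np.linalg.inv(m["mtx"])@np.array([*uv,1.]);r=E[:3,:3]@r
ValueError: time passes only in moves, steps and waits
```

>>> {"method": "drive_tool", "body": {"commands": [{"grip": -0.06,"wz": 0.07},{"grip": -0.06,"wz": 0.07}]}}

```text
$.commands[0]: bad value
```

```bash
python3 -c "
from plant import *
o=observe();print(o)"
```

```text
{'time_s': 0.1, 'joint_pos': array([ 1.11700060e+00,  8.74142408e-02,  1.75181116e-01,  1.65981520e+00,
       -2.89918856e-07,  1.57085455e+00]), 'joint_vel': array([ 0.00066768, -0.00167064,  0.00323311,  0.00260694,  0.0005545 ,
        0.00141604]), 'joint_torque': array([-4.43161275e-05, -5.21563768e+01,  4.65653443e+01,  1.59375760e-02,
       -2.08044611e-05, -6.59404435e-06]), 'tool_pos': array([0.24101158, 0.49413408, 0.23063238]), 'tcp_rot': array([-7.06745759e-01, -3.06077500e+00,  1.91617308e-03]), 'wrist_force': array([ 0.25029527,  0.97838523, -0.09029205]), 'moment': array([0.00785664, 0.00666766, 0.02368571]), 'finger_force': 0.0, 'width': 0.08528474384221019}
```

Presumably every field has to be given.

>>> {"method": "drive_tool", "body": {"commands": [{"grip": -0.06,"tx": 0,"ty": 0,"tz": 0,"wx": 0,"wy": 0,"wz": 0.07},{"grip": -0.06,"tx": 0,"ty": 0,"tz": 0,"wx": 0,"wy": 0,"wz": 0.07}]}}

```text
time_s: 0.27
tool_pos: [0.2411, 0.4942, 0.2309]
tcp_rot: [-0.881, -3.015, 0.001]
wrist_force: [-0.0, -0.1, -0.3]
width: 0.064
finger_force: 0.0
```

```bash
python3 -c "
from plant import *
o=observe();print(o['time_s'],o['joint_pos'],o['width'],o['tool_pos'])"
```

```text
0.2667 [ 1.11699859e+00  8.72542141e-02  1.75487197e-01  1.65979489e+00
 -4.38400723e-05  1.68559010e+00] 0.06396454712752252 [0.24106925 0.49422148 0.23087744]
```

```bash
cat > k.py <<'E'
import numpy as np
# pose = x,y,z(m),yaw of tool y axis (deg); tool x at yaw+90, z down
def row(a,b):
    t=np.deg2rad(a[3]);d=np.subtract(b[:2],a[:2]);X=np.array([-np.sin(t),np.cos(t)]);Y=np.array([np.cos(t),np.sin(t)])
    r=[d@X/.15,d@Y/.15,-(b[2]-a[2])/.15,-(b[3]-a[3])/90];r=np.round(r,3)
    nd=(r[0]*X+r[1]*Y)*.15
    e=(a[0]+nd[0],a[1]+nd[1],a[2]-r[2]*.15,a[3]-90*r[3])
    print("tx %.3f ty %.3f tz %.3f wz %.3f"%tuple(r)," ->",np.round(e,4),"rows>=",round(max(np.hypot(np.linalg.norm(d),b[2]-a[2])/.0417,abs(b[3]-a[3])/7.16),1));return e
def chain(a,*bs):
    for b in bs:a=row(a,b)
    return a
E
python3 - <<'E'
from k import *
a=(.2411,.4942,.2309,57.7)
chain(a,(.32,.38,.2,115),(.38,.27,.15,165),(.4326,.172,.06,197.8),(.4326,.172,.006,197.8))
E
```

```text
tx -0.851 ty -0.362 tz 0.206 wz -0.637  -> [  0.32     0.3801   0.2    115.03  ] rows>= 8.0
tx -0.052 ty -0.834 tz 0.333 wz -0.555  -> [3.8000e-01 2.7000e-01 1.5010e-01 1.6498e+02] rows>= 7.0
tx 0.540 ty -0.508 tz 0.600 wz -0.365  -> [4.3260e-01 1.7210e-01 6.0100e-02 1.9783e+02] rows>= 4.6
tx 0.000 ty 0.000 tz 0.360 wz 0.000  -> [4.3260e-01 1.7210e-01 6.1000e-03 1.9783e+02] rows>= 1.3
```

>>> {"method": "drive_tool", "body": {"commands": [{"grip": -0.06,"tx": -0.851,"ty": -0.362,"tz": 0.206,"wx": 0,"wy": 0,"wz": -0.637},{"grip": -0.06,"tx": -0.851,"ty": -0.362,"tz": 0.206,"wx": 0,"wy": 0,"wz": -0.637},{"grip": -0.06,"tx": -0.851,"ty": -0.362,"tz": 0.206,"wx": 0,"wy": 0,"wz": -0.637},{"grip": -0.06,"tx": -0.851,"ty": -0.362,"tz": 0.206,"wx": 0,"wy": 0,"wz": -0.637},{"grip": -0.06,"tx": -0.851,"ty": -0.362,"tz": 0.206,"wx": 0,"wy": 0,"wz": -0.637},{"grip": -0.06,"tx": -0.851,"ty": -0.362,"tz": 0.206,"wx": 0,"wy": 0,"wz": -0.637},{"grip": -0.06,"tx": -0.851,"ty": -0.362,"tz": 0.206,"wx": 0,"wy": 0,"wz": -0.637},{"grip": -0.06,"tx": -0.851,"ty": -0.362,"tz": 0.206,"wx": 0,"wy": 0,"wz": -0.637}]}}

```text
time_s: 0.93
tool_pos: [0.3201, 0.3799, 0.2002]
tcp_rot: [0.656, -3.072, 0.0]
wrist_force: [0.2, -0.5, 0.4]
width: 0.0449
finger_force: 0.0
```

Run:
```python
from plant import *
import numpy as np
from scipy.spatial.transform import Rotation as R
from k import *
o=observe();M=R.from_rotvec(o['tcp_rot']).as_matrix();print(M.round(3),o['joint_pos'].round(3),np.rad2deg(np.arctan2(M[1,1],M[0,1])))
```

```text
[[-0.913 -0.408 -0.   ]
 [-0.408  0.913 -0.   ]
 [ 0.    -0.    -1.   ]] [ 0.871 -0.049 -0.023  1.598 -0.     0.45 ] 114.10957191127567
```

>>> {"method": "drive_tool", "body": {"commands": [{"grip": -0.06,"tx": -0.052,"ty": -0.834,"tz": 0.333,"wx": 0,"wy": 0,"wz": -0.555},{"grip": -0.06,"tx": -0.052,"ty": -0.834,"tz": 0.333,"wx": 0,"wy": 0,"wz": -0.555},{"grip": -0.06,"tx": -0.052,"ty": -0.834,"tz": 0.333,"wx": 0,"wy": 0,"wz": -0.555},{"grip": -0.06,"tx": -0.052,"ty": -0.834,"tz": 0.333,"wx": 0,"wy": 0,"wz": -0.555},{"grip": -0.06,"tx": -0.052,"ty": -0.834,"tz": 0.333,"wx": 0,"wy": 0,"wz": -0.555},{"grip": -0.06,"tx": -0.052,"ty": -0.834,"tz": 0.333,"wx": 0,"wy": 0,"wz": -0.555},{"grip": -0.06,"tx": -0.052,"ty": -0.834,"tz": 0.333,"wx": 0,"wy": 0,"wz": -0.555},{"grip": -0.06,"tx": -0.052,"ty": -0.834,"tz": 0.333,"wx": 0,"wy": 0,"wz": -0.555}]}}

```text
time_s: 1.6
tool_pos: [0.3773, 0.2684, 0.1502]
tcp_rot: [1.893, -2.507, -0.0]
wrist_force: [-0.6, -0.5, -0.6]
width: 0.0453
finger_force: 0.0
```

>>> {"method": "drive_tool", "body": {"commands": [{"grip": -0.06,"tx": 0.54,"ty": -0.508,"tz": 0.6,"wx": 0,"wy": 0,"wz": -0.365},{"grip": -0.06,"tx": 0.54,"ty": -0.508,"tz": 0.6,"wx": 0,"wy": 0,"wz": -0.365},{"grip": -0.06,"tx": 0.54,"ty": -0.508,"tz": 0.6,"wx": 0,"wy": 0,"wz": -0.365},{"grip": -0.06,"tx": 0.54,"ty": -0.508,"tz": 0.6,"wx": 0,"wy": 0,"wz": -0.365},{"grip": -0.06,"tx": 0.54,"ty": -0.508,"tz": 0.6,"wx": 0,"wy": 0,"wz": -0.365},{"grip": -0.06,"tx": 0.54,"ty": -0.508,"tz": 0.6,"wx": 0,"wy": 0,"wz": -0.365},{"grip": -0.06,"tx": 0.54,"ty": -0.508,"tz": 0.6,"wx": 0,"wy": 0,"wz": -0.365}]}}

```text
time_s: 2.18
tool_pos: [0.4274, 0.1694, 0.0605]
tcp_rot: [2.514, -1.884, -0.0]
wrist_force: [0.4, 0.7, 0.2]
width: 0.0453
finger_force: 0.0
```

```bash
cat >> k.py <<'E'
def meas():
    from plant import observe
    from scipy.spatial.transform import Rotation as R
    o=observe();M=R.from_rotvec(o['tcp_rot']).as_matrix()
    print(round(o['time_s'],2),"meas",o['tool_pos'].round(4),"yaw",np.rad2deg(np.arctan2(M[1,1],M[0,1])).round(2)%360,"tilt",M[:2,2].round(4),"F",o['wrist_force'].round(2),"M",o['moment'].round(2),"w",round(o['width'],4),"gf",round(o['finger_force'],1),"j",o['joint_pos'].round(2))
E
python3 - <<'E'
from k import *; meas()
from h import *
p,d=read_camera("side");c=p[100:230,150:323];cv2.imwrite("pics/s1.png",cv2.resize(c,None,fx=4,fy=4,interpolation=cv2.INTER_CUBIC))
E
```

```text
2.18 meas [0.4274 0.1694 0.0605] yaw 196.3 tilt [-0.0002  0.    ] F [0.45 0.73 0.17] M [ 0.06  0.01 -0.05] w 0.0453 gf 0.0 j [ 0.38 -0.13 -0.36  1.33  0.   -1.48]
```

View pics/s1.png

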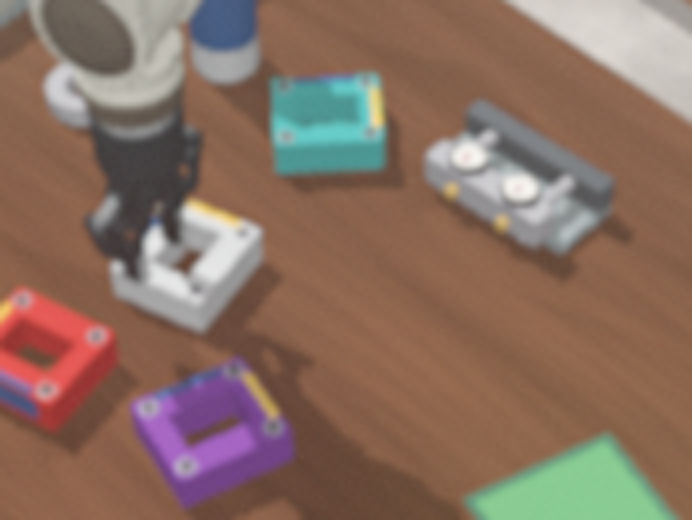

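The picture shows the fingers straddling the silver spacer's -x wall, one above the port. The measured pose is 5 mm short, so I'll plan from measured poses from here on.

Run:
```python
from k import *; chain((.4274,.1694,.0605,196.3),(.4326,.172,.0575,197.8),(.4326,.172,.006,197.8))
```

```text
tx -0.007 ty -0.038 tz 0.020 wz -0.017  -> [4.3260e-01 1.7200e-01 5.7500e-02 1.9783e+02] rows>= 0.2
tx 0.000 ty -0.000 tz 0.343 wz 0.000  -> [4.3260e-01 1.7200e-01 6.0000e-03 1.9783e+02] rows>= 1.2
```

>>> {"method": "drive_tool", "body": {"commands": [{"grip": -0.06,"tx": -0.007,"ty": -0.038,"tz": 0.02,"wx": 0,"wy": 0,"wz": -0.017},{"grip": -0.06,"tx": -0.007,"ty": -0.038,"tz": 0.02,"wx": 0,"wy": 0,"wz": -0.017},{"grip": -0.06,"tx": -0.007,"ty": -0.038,"tz": 0.12,"wx": 0,"wy": 0,"wz": -0.017},{"grip": -0.06,"tx": -0.007,"ty": -0.038,"tz": 0.24,"wx": 0,"wy": 0,"wz": -0.017},{"grip": -0.06,"tx": -0.007,"ty": -0.038,"tz": 0.36,"wx": 0,"wy": 0,"wz": -0.017},{"grip": -0.06,"tx": -0.007,"ty": -0.038,"tz": 0.36,"wx": 0,"wy": 0,"wz": -0.017}]}}

```text
time_s: 2.73
tool_pos: [0.4307, 0.1719, 0.0039]
tcp_rot: [2.537, -1.847, -0.003]
wrist_force: [-0.0, 0.4, -0.2]
width: 0.0456
finger_force: 0.0
```

>>> {"method": "drive_tool", "body": {"commands": [{"grip": 0.3,"tx": 0,"ty": 0,"tz": 0,"wx": 0,"wy": 0,"wz": 0},{"grip": 0.45,"tx": 0,"ty": 0,"tz": 0,"wx": 0,"wy": 0,"wz": 0},{"grip": 0.6,"tx": 0,"ty": 0,"tz": 0,"wx": 0,"wy": 0,"wz": 0},{"grip": 0.7,"tx": 0,"ty": 0,"tz": 0,"wx": 0,"wy": 0,"wz": 0},{"grip": 0.8,"tx": 0,"ty": 0,"tz": 0,"wx": 0,"wy": 0,"wz": 0},{"grip": 0.8,"tx": 0,"ty": 0,"tz": 0,"wx": 0,"wy": 0,"wz": 0}]}}

```text
time_s: 3.23
tool_pos: [0.4329, 0.1725, 0.008]
tcp_rot: [-2.539, 1.847, -0.001]
wrist_force: [-4.0, -0.1, 7.0]
width: 0.0189
finger_force: 60.8
```

Run:
```python
from k import *; meas()
from h import *
p,d=read_camera("top");print(spacer("top",p,d,np.array([.47,.184])));np.savez("t1.npz",p=p,d=d)
```

```text
3.23 meas [0.4329 0.1725 0.008 ] yaw 197.93 tilt [0.0012 0.001 ] F [-4.03 -0.11  7.01] M [-0.08  0.94  0.01] w 0.0189 gf 60.8 j [ 0.38 -0.08 -0.43  1.22  0.   -1.5 ]
(np.int64(248), np.float64(0.03602951469743998), ((475.17779541015625, 155.8390655517578), (113.1189956665039, 36.97807693481445), 14.463079452514648))
```

Run:
```python
from k import *; chain((.4326,.172,.0065,197.8),(.5093,.1083,.0065,191.2),(.5853,.0445,.0065,184.6))
```

```text
tx 0.561 ty -0.357 tz -0.000 wz 0.073  -> [5.0930e-01 1.0820e-01 6.5000e-03 1.9123e+02] rows>= 2.4
tx 0.516 ty -0.414 tz -0.000 wz 0.074  -> [5.8530e-01 4.4400e-02 6.5000e-03 1.8457e+02] rows>= 2.4
```

>>> {"method": "drive_tool", "body": {"commands": [{"grip": 0.8,"tx": 0.07,"ty": -0.045,"tz": 0,"wx": 0,"wy": 0,"wz": 0.009},{"grip": 0.8,"tx": 0.14,"ty": -0.089,"tz": 0,"wx": 0,"wy": 0,"wz": 0.018},{"grip": 0.8,"tx": 0.21,"ty": -0.134,"tz": 0,"wx": 0,"wy": 0,"wz": 0.027},{"grip": 0.8,"tx": 0.28,"ty": -0.179,"tz": 0,"wx": 0,"wy": 0,"wz": 0.036},{"grip": 0.8,"tx": 0.35,"ty": -0.223,"tz": 0,"wx": 0,"wy": 0,"wz": 0.046},{"grip": 0.8,"tx": 0.42,"ty": -0.268,"tz": 0,"wx": 0,"wy": 0,"wz": 0.055},{"grip": 0.8,"tx": 0.49,"ty": -0.312,"tz": 0,"wx": 0,"wy": 0,"wz": 0.064},{"grip": 0.8,"tx": 0.561,"ty": -0.357,"tz": 0,"wx": 0,"wy": 0,"wz": 0.073}]}}

```text
time_s: 3.95
tool_pos: [0.51, 0.1092, 0.008]
tcp_rot: [-2.429, 1.989, 0.001]
wrist_force: [-6.1, 5.3, 7.4]
width: 0.019
finger_force: 61.0
```

>>> {"method": "drive_tool", "body": {"commands": [{"grip": 0.8,"tx": 0.07,"ty": -0.056,"tz": 0,"wx": 0,"wy": 0,"wz": 0.01},{"grip": 0.8,"tx": 0.14,"ty": -0.112,"tz": 0,"wx": 0,"wy": 0,"wz": 0.02},{"grip": 0.8,"tx": 0.22,"ty": -0.177,"tz": 0,"wx": 0,"wy": 0,"wz": 0.03},{"grip": 0.8,"tx": 0.3,"ty": -0.24,"tz": 0,"wx": 0,"wy": 0,"wz": 0.042},{"grip": 0.8,"tx": 0.38,"ty": -0.305,"tz": 0,"wx": 0,"wy": 0,"wz": 0.053},{"grip": 0.8,"tx": 0.46,"ty": -0.369,"tz": 0,"wx": 0,"wy": 0,"wz": 0.065},{"grip": 0.8,"tx": 0.516,"ty": -0.414,"tz": 0,"wx": 0,"wy": 0,"wz": 0.074},{"grip": 0.8,"tx": 0.516,"ty": -0.414,"tz": 0,"wx": 0,"wy": 0,"wz": 0.074}]}}

```text
time_s: 4.62
tool_pos: [0.5879, 0.044, 0.008]
tcp_rot: [-2.307, 2.129, -0.004]
wrist_force: [4.9, -3.6, 3.3]
width: 0.0192
finger_force: 60.4
```

Run:
```python
from k import *; meas()
from h import *
p,d=read_camera("side");np.savez("s2.npz",p=p,d=d);p2,d=read_camera("top");np.savez("t2.npz",p=p2,d=d)
a=cv2.resize(p[105:205,220:320],None,fx=4,fy=4,interpolation=cv2.INTER_CUBIC)
b=cv2.resize(p2[100:200,165:265],None,fx=4,fy=4,interpolation=cv2.INTER_CUBIC)
cv2.imwrite("pics/s2.png",np.hstack([a,b]));print(np.hstack([a,b]).shape)
```

```text
4.62 meas [0.5879 0.044  0.008 ] yaw 184.59 tilt [ 0.0032 -0.0001] F [ 4.9  -3.56  3.34] M [-0.65 -0.68 -0.06] w 0.0192 gf 60.4 j [ 0.07  0.21 -0.12  1.24 -0.   -1.58]
(400, 800, 3)
```

View pics/s2.png

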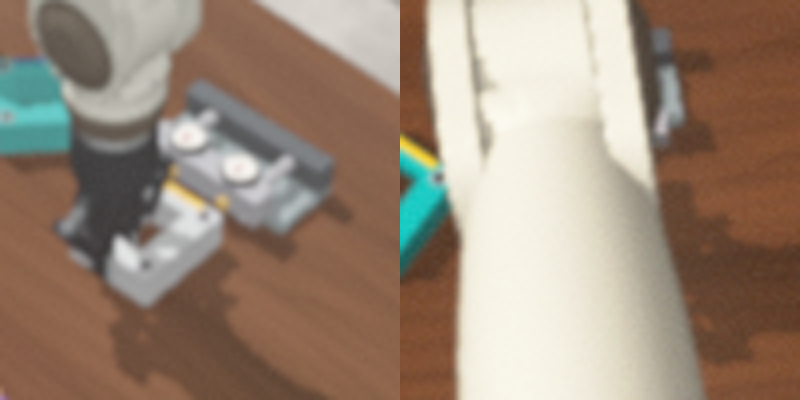

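The side view shows the spacer squarely in front of the gauge with a gap, yellow side towards the feelers. Approaching slowly, in small steps.

>>> {"method": "drive_tool", "body": {"commands": [{"grip": 0.8,"tx": 0,"ty": -0.02,"tz": 0,"wx": 0,"wy": 0,"wz": 0},{"grip": 0.8,"tx": 0,"ty": -0.04,"tz": 0,"wx": 0,"wy": 0,"wz": 0},{"grip": 0.8,"tx": 0,"ty": -0.06,"tz": 0,"wx": 0,"wy": 0,"wz": 0},{"grip": 0.8,"tx": 0,"ty": -0.08,"tz": 0,"wx": 0,"wy": 0,"wz": 0},{"grip": 0.8,"tx": 0,"ty": -0.09,"tz": 0,"wx": 0,"wy": 0,"wz": 0},{"grip": 0.8,"tx": 0,"ty": -0.1,"tz": 0,"wx": 0,"wy": 0,"wz": 0},{"grip": 0.8,"tx": 0,"ty": -0.1,"tz": 0,"wx": 0,"wy": 0,"wz": 0}]}}

```text
time_s: 5.3
tool_pos: [0.5995, 0.0462, 0.008]
tcp_rot: [2.31, -2.127, -0.001]
wrist_force: [-9.5, -1.5, 12.8]
width: 0.0192
finger_force: 61.8
```

```bash
python3 -c "
from k import *; meas()"
```

```text
5.3 meas [0.5995 0.0462 0.008 ] yaw 184.72 tilt [-0.0012 -0.0003] F [-9.54 -1.47 12.84] M [-0.24  1.89 -0.02] w 0.0192 gf 61.8 j [ 0.08  0.24 -0.09  1.25 -0.   -1.58]
```

>>> {"method": "drive_tool", "body": {"commands": [{"grip": 0.8,"tx": 0,"ty": -0.004,"tz": 0,"wx": 0,"wy": 0,"wz": 0},{"grip": 0.8,"tx": 0,"ty": -0.008,"tz": 0,"wx": 0,"wy": 0,"wz": 0},{"grip": 0.8,"tx": 0,"ty": -0.013,"tz": 0,"wx": 0,"wy": 0,"wz": 0},{"grip": 0.8,"tx": 0,"ty": -0.013,"tz": 0,"wx": 0,"wy": 0,"wz": 0}]}}

```text
time_s: 5.63
tool_pos: [0.6012, 0.0464, 0.008]
tcp_rot: [2.31, -2.127, -0.001]
wrist_force: [-11.1, -1.3, 13.0]
width: 0.0187
finger_force: 61.8
```

```bash
python3 -c "
from k import *; meas()"
```

```text
5.63 meas [0.6012 0.0464 0.008 ] yaw 184.72 tilt [-0.0015 -0.0003] F [-11.15  -1.31  13.02] M [-0.18  2.07 -0.03] w 0.0187 gf 61.8 j [ 0.08  0.24 -0.08  1.25 -0.   -1.58]
```

>>> {"method": "drive_tool", "body": {"commands": [{"grip": 0.8,"tx": 0,"ty": -0.004,"tz": 0,"wx": 0,"wy": 0,"wz": 0},{"grip": 0.8,"tx": 0,"ty": -0.008,"tz": 0,"wx": 0,"wy": 0,"wz": 0},{"grip": 0.8,"tx": 0,"ty": -0.013,"tz": 0,"wx": 0,"wy": 0,"wz": 0},{"grip": 0.8,"tx": 0,"ty": -0.013,"tz": 0,"wx": 0,"wy": 0,"wz": 0}]}}

```text
time_s: 5.97
tool_pos: [0.6032, 0.0466, 0.008]
tcp_rot: [2.31, -2.127, -0.001]
wrist_force: [-11.2, -1.3, 12.7]
width: 0.0188
finger_force: 61.8
```

```bash
python3 -c "
from k import *; meas()"
```

```text
5.97 meas [0.6032 0.0466 0.008 ] yaw 184.72 tilt [-0.0015 -0.0002] F [-11.19  -1.3   12.67] M [-0.19  2.06  0.03] w 0.0188 gf 61.8 j [ 0.08  0.25 -0.08  1.25 -0.   -1.58]
```

>>> {"method": "drive_tool", "body": {"commands": [{"grip": 0.8,"tx": 0,"ty": 0,"tz": -0.007,"wx": 0,"wy": 0,"wz": 0},{"grip": 0.8,"tx": 0,"ty": 0,"tz": -0.007,"wx": 0,"wy": 0,"wz": 0}]}}

```text
time_s: 6.13
tool_pos: [0.6035, 0.0466, 0.008]
tcp_rot: [2.31, -2.127, -0.001]
wrist_force: [-6.9, -0.7, 4.0]
width: 0.0188
finger_force: 60.6
```

```bash
python3 -c "
from k import *; meas()"
```

```text
6.13 meas [0.6035 0.0466 0.008 ] yaw 184.72 tilt [-0.0012 -0.0001] F [-6.92 -0.7   4.04] M [-0.08  1.16  0.04] w 0.0188 gf 60.6 j [ 0.08  0.25 -0.08  1.25  0.   -1.58]
```

>>> {"method": "drive_tool", "body": {"commands": [{"grip": 0.8,"tx": 0,"ty": -0.005,"tz": 0,"wx": 0,"wy": 0,"wz": 0},{"grip": 0.8,"tx": 0,"ty": -0.01,"tz": 0,"wx": 0,"wy": 0,"wz": 0},{"grip": 0.8,"tx": 0,"ty": -0.014,"tz": 0,"wx": 0,"wy": 0,"wz": 0},{"grip": 0.8,"tx": 0,"ty": -0.014,"tz": 0,"wx": 0,"wy": 0,"wz": 0}]}}

```text
time_s: 6.47
tool_pos: [0.605, 0.0467, 0.008]
tcp_rot: [2.31, -2.127, -0.003]
wrist_force: [-10.1, -1.2, 6.1]
width: 0.0191
finger_force: 61.0
```

```bash
python3 -c "
from k import *; meas()"
```

```text
6.47 meas [0.605  0.0467 0.008 ] yaw 184.72 tilt [-0.0025 -0.0002] F [-10.14  -1.25   6.12] M [-0.16  1.78 -0.01] w 0.0191 gf 61.0 j [ 0.08  0.25 -0.07  1.25  0.   -1.58]
```

>>> {"method": "drive_tool", "body": {"commands": [{"grip": 0.8,"tx": 0,"ty": -0.005,"tz": 0,"wx": 0,"wy": 0,"wz": 0},{"grip": 0.8,"tx": 0,"ty": -0.01,"tz": 0,"wx": 0,"wy": 0,"wz": 0},{"grip": 0.8,"tx": 0,"ty": -0.014,"tz": 0,"wx": 0,"wy": 0,"wz": 0},{"grip": 0.8,"tx": 0,"ty": -0.014,"tz": 0,"wx": 0,"wy": 0,"wz": 0}]}}

```text
time_s: 6.8
tool_pos: [0.6068, 0.0469, 0.008]
tcp_rot: [2.309, -2.127, -0.003]
wrist_force: [-12.5, -1.1, 8.4]
width: 0.0188
finger_force: 61.1
```

```bash
python3 -c "
from k import *; meas()"
```

```text
6.8 meas [0.6068 0.0469 0.008 ] yaw 184.72 tilt [-0.003  -0.0002] F [-12.46  -1.09   8.4 ] M [-0.1   2.05 -0.01] w 0.0188 gf 61.1 j [ 0.08  0.26 -0.06  1.25  0.   -1.58]
```

>>> {"method": "drive_tool", "body": {"commands": [{"grip": 0.8,"tx": 0,"ty": -0.005,"tz": -0.002,"wx": 0,"wy": 0,"wz": 0},{"grip": 0.8,"tx": 0,"ty": -0.01,"tz": -0.003,"wx": 0,"wy": 0,"wz": 0},{"grip": 0.8,"tx": 0,"ty": -0.014,"tz": -0.003,"wx": 0,"wy": 0,"wz": 0},{"grip": 0.8,"tx": 0,"ty": -0.014,"tz": -0.003,"wx": 0,"wy": 0,"wz": 0}]}}

```text
time_s: 7.13
tool_pos: [0.6088, 0.0471, 0.0081]
tcp_rot: [2.309, -2.126, -0.004]
wrist_force: [-11.5, -0.1, 5.0]
width: 0.0188
finger_force: 60.7
```

```bash
python3 -c "
from k import *; meas()"
```

```text
7.13 meas [0.6088 0.0471 0.0081] yaw 184.72 tilt [-0.0034 -0.0003] F [-11.48  -0.09   5.04] M [-0.07  1.84 -0.02] w 0.0188 gf 60.7 j [ 0.08  0.26 -0.06  1.25 -0.   -1.58]
```

>>> {"method": "drive_tool", "body": {"commands": [{"grip": 0.8,"tx": 0,"ty": -0.005,"tz": 0,"wx": 0,"wy": 0,"wz": 0},{"grip": 0.8,"tx": 0,"ty": -0.01,"tz": 0,"wx": 0,"wy": 0,"wz": 0},{"grip": 0.8,"tx": 0,"ty": -0.014,"tz": 0,"wx": 0,"wy": 0,"wz": 0},{"grip": 0.8,"tx": 0,"ty": -0.014,"tz": 0,"wx": 0,"wy": 0,"wz": 0}]}}

```text
time_s: 7.47
tool_pos: [0.6106, 0.0472, 0.0081]
tcp_rot: [2.309, -2.126, -0.004]
wrist_force: [-12.3, -1.4, 6.1]
width: 0.0186
finger_force: 60.8
```

```bash
python3 -c "
from k import *; meas()"
```

```text
7.47 meas [0.6106 0.0472 0.0081] yaw 184.72 tilt [-0.004  -0.0003] F [-12.26  -1.39   6.1 ] M [-0.15  2.04  0.  ] w 0.0186 gf 60.8 j [ 0.08  0.27 -0.05  1.26  0.   -1.58]
```

>>> {"method": "drive_tool", "body": {"commands": [{"grip": 0.8,"tx": 0,"ty": -0.003,"tz": 0,"wx": 0,"wy": 0,"wz": 0},{"grip": 0.8,"tx": 0,"ty": -0.007,"tz": 0,"wx": 0,"wy": 0,"wz": 0},{"grip": 0.8,"tx": 0,"ty": -0.007,"tz": 0,"wx": 0,"wy": 0,"wz": 0}]}}

```text
time_s: 7.72
tool_pos: [0.6115, 0.0473, 0.0081]
tcp_rot: [2.309, -2.126, -0.004]
wrist_force: [-14.3, -0.7, 7.3]
width: 0.0193
finger_force: 60.9
```

```bash
python3 -c "
from k import *; meas()"
```

```text
7.72 meas [0.6115 0.0473 0.0081] yaw 184.72 tilt [-0.0042 -0.0003] F [-14.32  -0.69   7.34] M [-0.21  2.19  0.01] w 0.0193 gf 60.9 j [ 0.08  0.27 -0.05  1.26 -0.   -1.58]
```

>>> {"method": "drive_tool", "body": {"commands": [{"grip": 0.8,"tx": 0,"ty": -0.003,"tz": 0,"wx": 0,"wy": 0,"wz": 0},{"grip": 0.8,"tx": 0,"ty": -0.007,"tz": 0,"wx": 0,"wy": 0,"wz": 0},{"grip": 0.8,"tx": 0,"ty": -0.007,"tz": 0,"wx": 0,"wy": 0,"wz": 0}]}}

```text
time_s: 7.97
tool_pos: [0.6125, 0.0474, 0.0081]
tcp_rot: [2.309, -2.126, -0.005]
wrist_force: [-14.8, -0.6, 7.6]
width: 0.0194
finger_force: 60.9
```

```bash
python3 -c "
from k import *; meas()"
```

```text
7.97 meas [0.6125 0.0474 0.0081] yaw 184.72 tilt [-0.0044 -0.0004] F [-14.82  -0.58   7.63] M [-0.17  2.32 -0.06] w 0.0194 gf 60.9 j [ 0.08  0.27 -0.05  1.26 -0.   -1.58]
```

>>> {"method": "drive_tool", "body": {"commands": [{"grip": 0.8,"tx": 0,"ty": -0.003,"tz": 0,"wx": 0,"wy": 0,"wz": 0},{"grip": 0.8,"tx": 0,"ty": -0.007,"tz": 0,"wx": 0,"wy": 0,"wz": 0},{"grip": 0.8,"tx": 0,"ty": -0.007,"tz": 0,"wx": 0,"wy": 0,"wz": 0}]}}

```text
time_s: 8.22
tool_pos: [0.6125, 0.0474, 0.0081]
tcp_rot: [2.308, -2.125, -0.007]
wrist_force: [-19.8, -1.8, 10.5]
width: 0.019
finger_force: 61.4
```

Run:
```python
from k import *; meas()
from h import *
p,d=read_camera("side");np.savez("s3.npz",p=p,d=d)
cv2.imwrite("pics/s3.png",cv2.resize(p[105:180,230:330],None,fx=7,fy=7,interpolation=cv2.INTER_CUBIC))
```

```text
8.22 meas [0.6125 0.0474 0.0081] yaw 184.72 tilt [-0.0065 -0.0005] F [-19.78  -1.75  10.53] M [-0.2   3.23 -0.06] w 0.019 gf 61.4 j [ 0.08  0.27 -0.04  1.26  0.   -1.58]
```

View pics/s3.png

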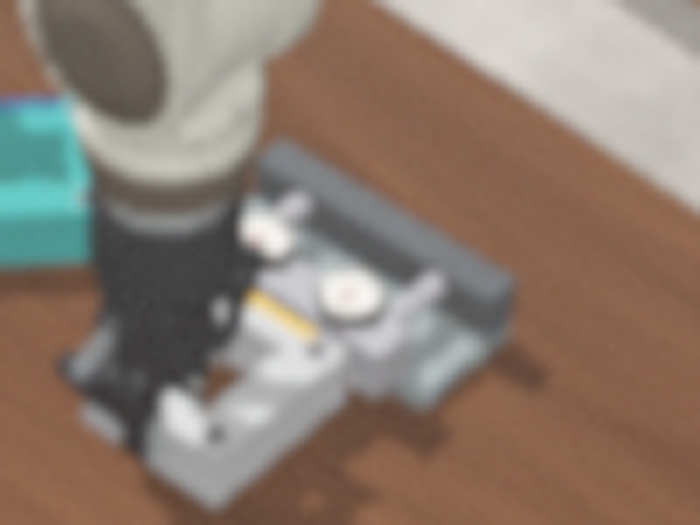

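The crop shows the yellow edge at the bar, and the TCP has stopped (stop contact). I'll press another 1 mm and read the twist moment to check squareness.

>>> {"method": "drive_tool", "body": {"commands": [{"grip": 0.8,"tx": 0,"ty": -0.004,"tz": -0.003,"wx": 0,"wy": 0,"wz": 0},{"grip": 0.8,"tx": 0,"ty": -0.007,"tz": -0.004,"wx": 0,"wy": 0,"wz": 0},{"grip": 0.8,"tx": 0,"ty": -0.007,"tz": -0.004,"wx": 0,"wy": 0,"wz": 0}]}}

```text
time_s: 8.52
tool_pos: [0.6125, 0.0475, 0.0081]
tcp_rot: [2.306, -2.124, -0.009]
wrist_force: [-23.3, -1.6, 9.6]
width: 0.0189
finger_force: 61.4
```

```bash
python3 -c "
from k import *; meas()"
```

```text
8.52 meas [0.6125 0.0475 0.0081] yaw 184.72 tilt [-0.0086 -0.0005] F [-23.33  -1.56   9.62] M [-0.17  3.75 -0.06] w 0.0189 gf 61.4 j [ 0.08  0.27 -0.04  1.26  0.   -1.58]
```

>>> {"method": "drive_tool", "body": {"commands": [{"grip": 0.8,"tx": 0,"ty": 0,"tz": 0,"wx": 0,"wy": 0,"wz": 0.008},{"grip": 0.8,"tx": 0,"ty": 0,"tz": 0,"wx": 0,"wy": 0,"wz": 0.008}]}}

```text
time_s: 8.68
tool_pos: [0.6125, 0.0476, 0.0081]
tcp_rot: [2.294, -2.138, -0.009]
wrist_force: [-23.9, -1.0, 10.5]
width: 0.019
finger_force: 61.8
```

```bash
python3 -c "
from k import *; meas()"
```

```text
8.68 meas [0.6125 0.0476 0.0081] yaw 184.03 tilt [-0.0086 -0.0004] F [-23.92  -1.05  10.51] M [-0.18  3.74  0.72] w 0.019 gf 61.8 j [ 0.08  0.27 -0.04  1.26  0.   -1.56]
```

>>> {"method": "drive_tool", "body": {"commands": [{"grip": 0.8,"tx": 0,"ty": 0,"tz": 0,"wx": 0,"wy": 0,"wz": -0.008},{"grip": 0.8,"tx": 0,"ty": 0,"tz": 0,"wx": 0,"wy": 0,"wz": -0.016},{"grip": 0.8,"tx": 0,"ty": 0,"tz": 0,"wx": 0,"wy": 0,"wz": -0.016}]}}

```text
time_s: 8.93
tool_pos: [0.6125, 0.0474, 0.0081]
tcp_rot: [2.319, -2.11, -0.01]
wrist_force: [-24.5, -1.2, 9.8]
width: 0.019
finger_force: 62.5
```

```bash
python3 -c "
from k import *; meas()"
```

```text
8.93 meas [0.6125 0.0474 0.0081] yaw 185.41 tilt [-0.0086 -0.0005] F [-24.51  -1.19   9.76] M [-0.14  3.83 -0.89] w 0.019 gf 62.5 j [ 0.08  0.27 -0.04  1.26  0.   -1.59]
```

The twist moment is symmetric about yaw 184.7°, so the face is flat on the bar. I'll return the yaw to centre and hold.

>>> {"method": "drive_tool", "body": {"commands": [{"grip": 0.8,"tx": 0,"ty": 0,"tz": 0,"wx": 0,"wy": 0,"wz": 0.008},{"grip": 0.8,"tx": 0,"ty": 0,"tz": 0,"wx": 0,"wy": 0,"wz": 0.008},{"grip": 0.8,"tx": 0,"ty": 0,"tz": 0,"wx": 0,"wy": 0,"wz": 0.008},{"grip": 0.8,"tx": 0,"ty": 0,"tz": 0,"wx": 0,"wy": 0,"wz": 0.008},{"grip": 0.8,"tx": 0,"ty": 0,"tz": 0,"wx": 0,"wy": 0,"wz": 0.008},{"grip": 0.8,"tx": 0,"ty": 0,"tz": 0,"wx": 0,"wy": 0,"wz": 0.008},{"grip": 0.8,"tx": 0,"ty": 0,"tz": 0,"wx": 0,"wy": 0,"wz": 0.008},{"grip": 0.8,"tx": 0,"ty": 0,"tz": 0,"wx": 0,"wy": 0,"wz": 0.008}]}}

```text
time_s: 9.6
tool_pos: [0.6125, 0.0475, 0.0081]
tcp_rot: [2.306, -2.124, -0.009]
wrist_force: [-24.1, -1.3, 9.6]
width: 0.019
finger_force: 61.4
```

>>> {"method": "drive_tool", "body": {"commands": [{"grip": 0.8,"tx": 0,"ty": 0,"tz": 0,"wx": 0,"wy": 0,"wz": 0},{"grip": 0.8,"tx": 0,"ty": 0,"tz": 0,"wx": 0,"wy": 0,"wz": 0},{"grip": 0.8,"tx": 0,"ty": 0,"tz": 0,"wx": 0,"wy": 0,"wz": 0},{"grip": 0.8,"tx": 0,"ty": 0,"tz": 0,"wx": 0,"wy": 0,"wz": 0},{"grip": 0.8,"tx": 0,"ty": 0,"tz": 0,"wx": 0,"wy": 0,"wz": 0},{"grip": 0.8,"tx": 0,"ty": 0,"tz": 0,"wx": 0,"wy": 0,"wz": 0},{"grip": 0.8,"tx": 0,"ty": 0,"tz": 0,"wx": 0,"wy": 0,"wz": 0},{"grip": 0.8,"tx": 0,"ty": 0,"tz": 0,"wx": 0,"wy": 0,"wz": 0}]}}

```text
time_s: 10.27
tool_pos: [0.6125, 0.0475, 0.0081]
tcp_rot: [2.306, -2.124, -0.009]
wrist_force: [-24.0, -0.8, 9.5]
width: 0.0189
finger_force: 61.4
```

```bash
python3 -c "
from k import *; meas()"
```

```text
10.27 meas [0.6125 0.0475 0.0081] yaw 184.71 tilt [-0.0086 -0.0004] F [-23.97  -0.77   9.48] M [-0.17  3.77 -0.18] w 0.0189 gf 61.4 j [ 0.08  0.27 -0.04  1.26  0.   -1.58]
```

Home and held for over 1.3 s at yaw 184.7°. Backing off.

>>> {"method": "drive_tool", "body": {"commands": [{"grip": 0.8,"tx": 0,"ty": 0.03,"tz": 0,"wx": 0,"wy": 0,"wz": 0},{"grip": 0.8,"tx": 0,"ty": 0.09,"tz": 0,"wx": 0,"wy": 0,"wz": 0},{"grip": 0.8,"tx": 0,"ty": 0.18,"tz": 0,"wx": 0,"wy": 0,"wz": 0},{"grip": 0.8,"tx": 0,"ty": 0.28,"tz": 0,"wx": 0,"wy": 0,"wz": 0},{"grip": 0.8,"tx": 0,"ty": 0.38,"tz": 0,"wx": 0,"wy": 0,"wz": 0},{"grip": 0.8,"tx": 0,"ty": 0.48,"tz": 0,"wx": 0,"wy": 0,"wz": 0},{"grip": 0.8,"tx": 0,"ty": 0.57,"tz": 0,"wx": 0,"wy": 0,"wz": 0},{"grip": 0.8,"tx": 0,"ty": 0.57,"tz": 0,"wx": 0,"wy": 0,"wz": 0}]}}

```text
time_s: 10.93
tool_pos: [0.5294, 0.0405, 0.0083]
tcp_rot: [2.31, -2.127, -0.002]
wrist_force: [-2.1, 0.5, -5.6]
width: 0.0189
finger_force: 60.1
```

Run:
```python
from k import *; meas()
from plant import observe
o=observe();x,y,z=o['tool_pos'];C=np.array([.5677,.0438])
f=lambda s:(*(C-.04*np.array([np.cos(np.deg2rad(s)),np.sin(np.deg2rad(s))])),z,s+180)
chain((x,y,z,184.7),f(-40.3),f(-85.3))
```

```text
10.93 meas [0.5294 0.0405 0.0083] yaw 184.72 tilt [-0.0018 -0.0001] F [-2.06  0.53 -5.6 ] M [-0.01  0.39 -0.03] w 0.0189 gf 60.1 j [ 0.08  0.07 -0.27  1.23  0.   -1.58]
tx -0.190 ty -0.067 tz -0.000 wz 0.500  -> [5.371e-01 6.970e-02 8.300e-03 1.397e+02] rows>= 6.3
tx -0.189 ty -0.079 tz -0.000 wz 0.500  -> [5.645e-01 8.370e-02 8.300e-03 9.470e+01] rows>= 6.3
```

>>> {"method": "drive_tool", "body": {"commands": [{"grip": 0.8,"tx": 0,"ty": 0,"tz": 0.009,"wx": 0,"wy": 0,"wz": 0},{"grip": 0.8,"tx": -0.027,"ty": -0.01,"tz": 0.009,"wx": 0,"wy": 0,"wz": 0.071},{"grip": 0.8,"tx": -0.054,"ty": -0.02,"tz": 0.009,"wx": 0,"wy": 0,"wz": 0.143},{"grip": 0.8,"tx": -0.082,"ty": -0.029,"tz": 0.009,"wx": 0,"wy": 0,"wz": 0.214},{"grip": 0.8,"tx": -0.109,"ty": -0.038,"tz": 0.009,"wx": 0,"wy": 0,"wz": 0.286},{"grip": 0.8,"tx": -0.136,"ty": -0.048,"tz": 0.009,"wx": 0,"wy": 0,"wz": 0.357},{"grip": 0.8,"tx": -0.163,"ty": -0.057,"tz": 0.009,"wx": 0,"wy": 0,"wz": 0.429},{"grip": 0.8,"tx": -0.19,"ty": -0.067,"tz": 0.009,"wx": 0,"wy": 0,"wz": 0.5}]}}

```text
time_s: 11.6
tool_pos: [0.5411, 0.0698, 0.0081]
tcp_rot: [-1.312, 2.853, -0.002]
wrist_force: [1.0, -2.6, 1.8]
width: 0.0187
finger_force: 61.2
```

>>> {"method": "drive_tool", "body": {"commands": [{"grip": 0.8,"tx": -0.027,"ty": -0.011,"tz": 0,"wx": 0,"wy": 0,"wz": 0.071},{"grip": 0.8,"tx": -0.054,"ty": -0.022,"tz": 0,"wx": 0,"wy": 0,"wz": 0.143},{"grip": 0.8,"tx": -0.082,"ty": -0.034,"tz": 0,"wx": 0,"wy": 0,"wz": 0.214},{"grip": 0.8,"tx": -0.109,"ty": -0.045,"tz": 0,"wx": 0,"wy": 0,"wz": 0.286},{"grip": 0.8,"tx": -0.136,"ty": -0.056,"tz": 0,"wx": 0,"wy": 0,"wz": 0.357},{"grip": 0.8,"tx": -0.163,"ty": -0.068,"tz": 0,"wx": 0,"wy": 0,"wz": 0.429},{"grip": 0.8,"tx": -0.189,"ty": -0.079,"tz": 0,"wx": 0,"wy": 0,"wz": 0.5},{"grip": 0.8,"tx": -0.189,"ty": -0.079,"tz": 0,"wx": 0,"wy": 0,"wz": 0.5}]}}

```text
time_s: 12.27
tool_pos: [0.5688, 0.0841, 0.008]
tcp_rot: [-0.121, 3.137, 0.0]
wrist_force: [0.8, 1.3, 5.3]
width: 0.0187
finger_force: 61.6
```

```bash
python3 -c "
from k import *; meas()"
```

```text
12.27 meas [0.5688 0.0841 0.008 ] yaw 94.42 tilt [0.0026 0.0002] F [0.85 1.35 5.28] M [-0.06  0.13 -0.28] w 0.0187 gf 61.6 j [ 0.15  0.17 -0.16  1.23 -0.    0.07]
```

Now release, rise, turn the tool back and regrip on the -y wall.

>>> {"method": "drive_tool", "body": {"commands": [{"grip": 0.4,"tx": 0,"ty": 0,"tz": 0,"wx": 0,"wy": 0,"wz": 0},{"grip": 0.2,"tx": 0,"ty": 0,"tz": 0,"wx": 0,"wy": 0,"wz": 0},{"grip": -0.05,"tx": 0,"ty": 0,"tz": 0,"wx": 0,"wy": 0,"wz": 0},{"grip": -0.05,"tx": 0,"ty": 0,"tz": 0,"wx": 0,"wy": 0,"wz": 0},{"grip": -0.05,"tx": 0,"ty": 0,"tz": -0.13,"wx": 0,"wy": 0,"wz": 0},{"grip": -0.05,"tx": 0,"ty": 0,"tz": -0.26,"wx": 0,"wy": 0,"wz": 0},{"grip": -0.05,"tx": 0,"ty": 0,"tz": -0.4,"wx": 0,"wy": 0,"wz": 0},{"grip": -0.05,"tx": 0,"ty": 0,"tz": -0.4,"wx": 0,"wy": 0,"wz": 0}]}}

```text
time_s: 12.93
tool_pos: [0.5686, 0.0839, 0.0715]
tcp_rot: [-0.13, 3.133, 0.001]
wrist_force: [0.7, 0.9, 0.5]
width: 0.0449
finger_force: 0.0
```

Run:
```python
from k import *; meas()
from plant import observe
from h import *
z=observe()['tool_pos']
p,d=read_camera("side");print(spacer("side",p,d,np.array([.572,.044])))
np.savez("s4.npz",p=p,d=d)
chain((*z,94.42),(.554,.062,z[2],139.4),(.5395,.0417,z[2],184.42))
```

```text
12.93 meas [0.5686 0.0839 0.0715] yaw 94.77 tilt [0.0056 0.0009] F [0.7  0.93 0.51] M [-0.01  0.01  0.03] w 0.0449 gf 0.0 j [ 0.15  0.14 -0.08  1.35  0.    0.06]
(np.int64(434), np.float64(0.0346469817739371), ((569.339111328125, 45.1268196105957), (95.04292297363281, 104.44932556152344), 4.995933532714844))
tx 0.108 ty -0.138 tz -0.000 wz -0.500  -> [5.5400e-01 6.2000e-02 7.1500e-02 1.3942e+02] rows>= 6.3
tx 0.166 ty -0.014 tz -0.000 wz -0.500  -> [5.3940e-01 4.1700e-02 7.1500e-02 1.8442e+02] rows>= 6.3
```

>>> {"method": "drive_tool", "body": {"commands": [{"grip": -0.05,"tx": 0.015,"ty": -0.02,"tz": 0,"wx": 0,"wy": 0,"wz": -0.071},{"grip": -0.05,"tx": 0.03,"ty": -0.04,"tz": 0,"wx": 0,"wy": 0,"wz": -0.143},{"grip": -0.05,"tx": 0.046,"ty": -0.06,"tz": 0,"wx": 0,"wy": 0,"wz": -0.214},{"grip": -0.05,"tx": 0.06,"ty": -0.08,"tz": 0,"wx": 0,"wy": 0,"wz": -0.286},{"grip": -0.05,"tx": 0.077,"ty": -0.1,"tz": 0,"wx": 0,"wy": 0,"wz": -0.357},{"grip": -0.05,"tx": 0.093,"ty": -0.119,"tz": 0,"wx": 0,"wy": 0,"wz": -0.429},{"grip": -0.05,"tx": 0.108,"ty": -0.138,"tz": 0,"wx": 0,"wy": 0,"wz": -0.5}]}}

```text
time_s: 13.57
tool_pos: [0.5517, 0.0614, 0.0661]
tcp_rot: [1.329, -2.845, -0.001]
wrist_force: [-0.1, 0.8, 0.2]
width: 0.045
finger_force: 0.0
```

>>> {"method": "drive_tool", "body": {"commands": [{"grip": -0.05,"tx": 0.023,"ty": -0.002,"tz": 0,"wx": 0,"wy": 0,"wz": -0.071},{"grip": -0.05,"tx": 0.047,"ty": -0.004,"tz": 0,"wx": 0,"wy": 0,"wz": -0.143},{"grip": -0.05,"tx": 0.07,"ty": -0.006,"tz": 0,"wx": 0,"wy": 0,"wz": -0.214},{"grip": -0.05,"tx": 0.095,"ty": -0.008,"tz": 0,"wx": 0,"wy": 0,"wz": -0.286},{"grip": -0.05,"tx": 0.119,"ty": -0.01,"tz": 0,"wx": 0,"wy": 0,"wz": -0.357},{"grip": -0.05,"tx": 0.142,"ty": -0.012,"tz": 0,"wx": 0,"wy": 0,"wz": -0.429},{"grip": -0.05,"tx": 0.166,"ty": -0.014,"tz": 0,"wx": 0,"wy": 0,"wz": -0.5},{"grip": -0.05,"tx": 0.166,"ty": -0.014,"tz": 0,"wx": 0,"wy": 0,"wz": -0.5}]}}

```text
time_s: 14.23
tool_pos: [0.5371, 0.0409, 0.0662]
tcp_rot: [2.316, -2.121, -0.001]
wrist_force: [0.1, 0.6, -0.6]
width: 0.0452
finger_force: 0.0
```

Run:
```python
from k import *; meas()
from h import *
p,d=read_camera("side")
cv2.imwrite("pics/s5.png",cv2.resize(p[110:210,190:330],None,fx=4,fy=4,interpolation=cv2.INTER_CUBIC));meas()
from plant import observe
z=observe()['tool_pos'];chain((*z,184.4),(.5396,.042,z[2],184.5),(.5396,.042,.0065,184.5))
```

```text
14.23 meas [0.5371 0.0409 0.0662] yaw 185.02 tilt [-0.0014 -0.0002] F [ 0.07  0.58 -0.61] M [-0.01  0.01  0.05] w 0.0452 gf 0.0 j [ 0.08  0.06 -0.17  1.34 -0.   -1.58]
14.28 meas [0.5373 0.0411 0.0664] yaw 184.62 tilt [-0.0011 -0.    ] F [ 0.03 -0.37  0.71] M [ 0.08 -0.01  0.05] w 0.0453 gf 0.0 j [ 0.08  0.06 -0.17  1.34  0.   -1.57]
tx -0.005 ty -0.016 tz -0.000 wz -0.001  -> [5.3970e-01 4.2100e-02 6.6400e-02 1.8449e+02] rows>= 0.1
tx 0.000 ty 0.000 tz 0.399 wz -0.000  -> [5.3970e-01 4.2100e-02 6.5000e-03 1.8449e+02] rows>= 1.4
```

View pics/s5.png

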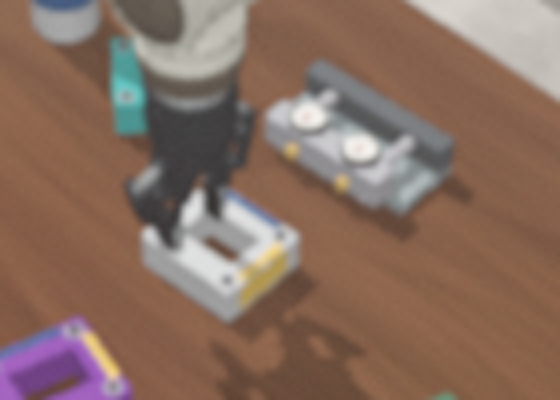

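The picture shows blue facing the gauge and the fingers straddling the near wall. Descend and grip.

>>> {"method": "drive_tool", "body": {"commands": [{"grip": -0.05,"tx": -0.005,"ty": -0.016,"tz": 0,"wx": 0,"wy": 0,"wz": -0.001},{"grip": -0.05,"tx": -0.005,"ty": -0.016,"tz": 0.13,"wx": 0,"wy": 0,"wz": -0.001},{"grip": -0.05,"tx": -0.005,"ty": -0.016,"tz": 0.27,"wx": 0,"wy": 0,"wz": -0.001},{"grip": -0.05,"tx": -0.005,"ty": -0.016,"tz": 0.393,"wx": 0,"wy": 0,"wz": -0.001},{"grip": -0.05,"tx": -0.005,"ty": -0.016,"tz": 0.393,"wx": 0,"wy": 0,"wz": -0.001},{"grip": 0.2,"tx": -0.005,"ty": -0.016,"tz": 0.393,"wx": 0,"wy": 0,"wz": -0.001},{"grip": 0.35,"tx": -0.005,"ty": -0.016,"tz": 0.393,"wx": 0,"wy": 0,"wz": -0.001},{"grip": 0.5,"tx": -0.005,"ty": -0.016,"tz": 0.393,"wx": 0,"wy": 0,"wz": -0.001}]}}

```text
time_s: 14.95
tool_pos: [0.5405, 0.0423, 0.0095]
tcp_rot: [-2.311, 2.127, -0.001]
wrist_force: [-0.6, -0.8, -5.1]
width: 0.0239
finger_force: 59.6
```

>>> {"method": "drive_tool", "body": {"commands": [{"grip": 0.7,"tx": 0,"ty": 0,"tz": 0,"wx": 0,"wy": 0,"wz": 0},{"grip": 0.7,"tx": 0,"ty": 0,"tz": 0,"wx": 0,"wy": 0,"wz": 0},{"grip": 0.7,"tx": 0,"ty": 0,"tz": 0,"wx": 0,"wy": 0,"wz": 0}]}}

```text
time_s: 15.2
tool_pos: [0.5405, 0.0424, 0.0094]
tcp_rot: [-2.312, 2.126, -0.001]
wrist_force: [-5.0, 0.0, 6.4]
width: 0.0239
finger_force: 61.1
```

Run:
```python
from k import *; meas()
```

```text
15.2 meas [0.5405 0.0424 0.0094] yaw 184.78 tilt [0.0011 0.0002] F [-4.97  0.02  6.37] M [ 0.08  1.04 -0.05] w 0.0239 gf 61.1 j [ 0.08  0.1  -0.24  1.23  0.   -1.58]
```

>>> {"method": "drive_tool", "body": {"commands": [{"grip": 0.7,"tx": 0,"ty": -0.05,"tz": 0,"wx": 0,"wy": 0,"wz": 0},{"grip": 0.7,"tx": 0,"ty": -0.12,"tz": 0,"wx": 0,"wy": 0,"wz": 0},{"grip": 0.7,"tx": 0,"ty": -0.2,"tz": 0,"wx": 0,"wy": 0,"wz": 0},{"grip": 0.7,"tx": 0,"ty": -0.28,"tz": 0,"wx": 0,"wy": 0,"wz": 0},{"grip": 0.7,"tx": 0,"ty": -0.35,"tz": 0,"wx": 0,"wy": 0,"wz": 0},{"grip": 0.7,"tx": 0,"ty": -0.41,"tz": 0,"wx": 0,"wy": 0,"wz": 0},{"grip": 0.7,"tx": 0,"ty": -0.45,"tz": 0,"wx": 0,"wy": 0,"wz": 0},{"grip": 0.7,"tx": 0,"ty": -0.467,"tz": 0,"wx": 0,"wy": 0,"wz": 0}]}}

```text
time_s: 15.87
tool_pos: [0.6101, 0.0481, 0.0094]
tcp_rot: [2.312, -2.127, -0.001]
wrist_force: [-10.9, -0.8, 10.9]
width: 0.0239
finger_force: 61.9
```

>>> {"method": "drive_tool", "body": {"commands": [{"grip": 0.7,"tx": 0,"ty": 0,"tz": -0.003,"wx": 0,"wy": 0,"wz": 0},{"grip": 0.7,"tx": 0,"ty": 0,"tz": -0.003,"wx": 0,"wy": 0,"wz": 0}]}}

```text
time_s: 16.03
tool_pos: [0.6103, 0.0481, 0.0095]
tcp_rot: [-2.312, 2.126, -0.001]
wrist_force: [-3.3, -0.9, 5.3]
width: 0.0244
finger_force: 61.1
```

Run:
```python
from k import *; meas()
```

```text
16.03 meas [0.6103 0.0481 0.0095] yaw 184.78 tilt [0.0008 0.    ] F [-3.3  -0.93  5.32] M [-0.13  0.82 -0.07] w 0.0244 gf 61.1 j [ 0.08  0.26 -0.06  1.25 -0.   -1.58]
```

>>> {"method": "drive_tool", "body": {"commands": [{"grip": 0.7,"tx": 0,"ty": -0.01,"tz": 0,"wx": 0,"wy": 0,"wz": 0},{"grip": 0.7,"tx": 0,"ty": -0.02,"tz": 0,"wx": 0,"wy": 0,"wz": 0},{"grip": 0.7,"tx": 0,"ty": -0.03,"tz": -0.001,"wx": 0,"wy": 0,"wz": 0},{"grip": 0.7,"tx": 0,"ty": -0.04,"tz": -0.001,"wx": 0,"wy": 0,"wz": 0},{"grip": 0.7,"tx": 0,"ty": -0.05,"tz": -0.002,"wx": 0,"wy": 0,"wz": 0},{"grip": 0.7,"tx": 0,"ty": -0.06,"tz": -0.002,"wx": 0,"wy": 0,"wz": 0},{"grip": 0.7,"tx": 0,"ty": -0.07,"tz": -0.003,"wx": 0,"wy": 0,"wz": 0},{"grip": 0.7,"tx": 0,"ty": -0.07,"tz": -0.003,"wx": 0,"wy": 0,"wz": 0}]}}

```text
time_s: 16.7
tool_pos: [0.6194, 0.0489, 0.0094]
tcp_rot: [2.311, -2.126, -0.002]
wrist_force: [-10.3, -1.1, 6.0]
width: 0.0239
finger_force: 61.3
```

Run:
```python
from k import *; meas()
```

```text
16.7 meas [0.6194 0.0489 0.0094] yaw 184.79 tilt [-0.002  -0.0002] F [-10.33  -1.13   5.98] M [-0.1   1.79 -0.03] w 0.0239 gf 61.3 j [ 0.08  0.28 -0.03  1.26 -0.   -1.58]
```

>>> {"method": "drive_tool", "body": {"commands": [{"grip": 0.7,"tx": 0,"ty": -0.005,"tz": 0,"wx": 0,"wy": 0,"wz": 0},{"grip": 0.7,"tx": 0,"ty": -0.01,"tz": 0,"wx": 0,"wy": 0,"wz": 0},{"grip": 0.7,"tx": 0,"ty": -0.015,"tz": 0,"wx": 0,"wy": 0,"wz": 0},{"grip": 0.7,"tx": 0,"ty": -0.02,"tz": 0,"wx": 0,"wy": 0,"wz": 0},{"grip": 0.7,"tx": 0,"ty": -0.02,"tz": 0,"wx": 0,"wy": 0,"wz": 0}]}}

```text
time_s: 17.12
tool_pos: [0.6218, 0.0491, 0.0094]
tcp_rot: [2.311, -2.125, -0.003]
wrist_force: [-13.1, -1.2, 8.4]
width: 0.0239
finger_force: 61.5
```

Run:
```python
from k import *; meas()
```

```text
17.12 meas [0.6218 0.0491 0.0094] yaw 184.79 tilt [-0.003  -0.0003] F [-13.1   -1.21   8.39] M [-0.19  2.18  0.02] w 0.0239 gf 61.5 j [ 0.08  0.29 -0.02  1.26 -0.   -1.58]
```

>>> {"method": "drive_tool", "body": {"commands": [{"grip": 0.7,"tx": 0,"ty": -0.003,"tz": 0,"wx": 0,"wy": 0,"wz": 0},{"grip": 0.7,"tx": 0,"ty": -0.007,"tz": 0,"wx": 0,"wy": 0,"wz": 0},{"grip": 0.7,"tx": 0,"ty": -0.01,"tz": 0,"wx": 0,"wy": 0,"wz": 0},{"grip": 0.7,"tx": 0,"ty": -0.01,"tz": 0,"wx": 0,"wy": 0,"wz": 0}]}}

```text
time_s: 17.45
tool_pos: [0.6231, 0.0492, 0.0095]
tcp_rot: [2.31, -2.125, -0.003]
wrist_force: [-13.6, -1.6, 8.8]
width: 0.0238
finger_force: 61.6
```

Run:
```python
from k import *; meas()
```

```text
17.45 meas [0.6231 0.0492 0.0095] yaw 184.79 tilt [-0.0033 -0.0003] F [-13.57  -1.65   8.8 ] M [-0.2   2.45  0.01] w 0.0238 gf 61.6 j [ 0.08  0.29 -0.02  1.26 -0.   -1.58]
```

>>> {"method": "drive_tool", "body": {"commands": [{"grip": 0.7,"tx": 0,"ty": -0.004,"tz": 0,"wx": 0,"wy": 0,"wz": 0},{"grip": 0.7,"tx": 0,"ty": -0.008,"tz": 0,"wx": 0,"wy": 0,"wz": 0},{"grip": 0.7,"tx": 0,"ty": -0.008,"tz": 0,"wx": 0,"wy": 0,"wz": 0}]}}

```text
time_s: 17.7
tool_pos: [0.6241, 0.0493, 0.0094]
tcp_rot: [2.31, -2.125, -0.004]
wrist_force: [-15.2, -1.4, 9.4]
width: 0.0239
finger_force: 61.6
```

Run:
```python
from k import *; meas()
```

```text
17.7 meas [0.6241 0.0493 0.0094] yaw 184.79 tilt [-0.0036 -0.0004] F [-15.18  -1.45   9.38] M [-0.23  2.54 -0.03] w 0.0239 gf 61.6 j [ 0.08  0.3  -0.01  1.27 -0.   -1.58]
```

>>> {"method": "drive_tool", "body": {"commands": [{"grip": 0.7,"tx": 0,"ty": -0.004,"tz": 0,"wx": 0,"wy": 0,"wz": 0},{"grip": 0.7,"tx": 0,"ty": -0.008,"tz": 0,"wx": 0,"wy": 0,"wz": 0},{"grip": 0.7,"tx": 0,"ty": -0.008,"tz": 0,"wx": 0,"wy": 0,"wz": 0}]}}

```text
time_s: 17.95
tool_pos: [0.6248, 0.0494, 0.0094]
tcp_rot: [2.31, -2.124, -0.005]
wrist_force: [-17.8, -2.0, 9.6]
width: 0.0243
finger_force: 61.8
```

Run:
```python
from k import *; meas()
```

```text
17.95 meas [0.6248 0.0494 0.0094] yaw 184.79 tilt [-0.0046 -0.0004] F [-17.82  -1.97   9.63] M [-0.29  2.95 -0.04] w 0.0243 gf 61.8 j [ 0.08  0.3  -0.01  1.27 -0.   -1.58]
```

>>> {"method": "drive_tool", "body": {"commands": [{"grip": 0.7,"tx": 0,"ty": -0.004,"tz": 0,"wx": 0,"wy": 0,"wz": 0},{"grip": 0.7,"tx": 0,"ty": -0.007,"tz": 0,"wx": 0,"wy": 0,"wz": 0},{"grip": 0.7,"tx": 0,"ty": -0.007,"tz": 0,"wx": 0,"wy": 0,"wz": 0}]}}

```text
time_s: 18.2
tool_pos: [0.6249, 0.0494, 0.0095]
tcp_rot: [2.309, -2.124, -0.007]
wrist_force: [-24.1, -1.9, 14.3]
width: 0.024
finger_force: 62.3
```

Run:
```python
from k import *; meas()
```

```text
18.2 meas [0.6249 0.0494 0.0095] yaw 184.78 tilt [-0.0065 -0.0005] F [-24.07  -1.87  14.35] M [-0.28  3.93 -0.01] w 0.024 gf 62.3 j [ 0.08  0.3  -0.01  1.27 -0.   -1.58]
```

>>> {"method": "drive_tool", "body": {"commands": [{"grip": 0.7,"tx": 0,"ty": -0.003,"tz": -0.001,"wx": 0,"wy": 0,"wz": 0},{"grip": 0.7,"tx": 0,"ty": -0.005,"tz": -0.002,"wx": 0,"wy": 0,"wz": 0},{"grip": 0.7,"tx": 0,"ty": -0.005,"tz": -0.002,"wx": 0,"wy": 0,"wz": 0}]}}

```text
time_s: 18.45
tool_pos: [0.6249, 0.0494, 0.0094]
tcp_rot: [2.308, -2.123, -0.009]
wrist_force: [-27.7, -2.8, 14.4]
width: 0.0238
finger_force: 62.4
```

Run:
```python
from k import *; meas()
```

```text
18.45 meas [0.6249 0.0494 0.0094] yaw 184.78 tilt [-0.008  -0.0005] F [-27.71  -2.8   14.44] M [-0.3   4.4  -0.15] w 0.0238 gf 62.4 j [ 0.08  0.3  -0.01  1.27  0.   -1.58]
```

>>> {"method": "drive_tool", "body": {"commands": [{"grip": 0.7,"tx": 0,"ty": 0,"tz": 0,"wx": 0,"wy": 0,"wz": 0.006},{"grip": 0.7,"tx": 0,"ty": 0,"tz": 0,"wx": 0,"wy": 0,"wz": 0.006}]}}

```text
time_s: 18.62
tool_pos: [0.6249, 0.0495, 0.0094]
tcp_rot: [2.299, -2.133, -0.009]
wrist_force: [-27.3, -2.5, 14.0]
width: 0.0239
finger_force: 62.4
```

Run:
```python
from k import *; meas()
```

```text
18.62 meas [0.6249 0.0495 0.0094] yaw 184.28 tilt [-0.0079 -0.0005] F [-27.35  -2.51  13.97] M [-0.18  4.38  0.61] w 0.0239 gf 62.4 j [ 0.08  0.3  -0.01  1.27  0.   -1.57]
```

>>> {"method": "drive_tool", "body": {"commands": [{"grip": 0.7,"tx": 0,"ty": 0,"tz": 0,"wx": 0,"wy": 0,"wz": -0.012},{"grip": 0.7,"tx": 0,"ty": 0,"tz": 0,"wx": 0,"wy": 0,"wz": -0.012}]}}

```text
time_s: 18.78
tool_pos: [0.6249, 0.0495, 0.0094]
tcp_rot: [2.318, -2.112, -0.009]
wrist_force: [-26.6, -1.0, 13.8]
width: 0.0241
finger_force: 63.1
```

Run:
```python
from k import *; meas()
```

```text
18.78 meas [0.6249 0.0495 0.0094] yaw 185.32 tilt [-0.008  -0.0003] F [-26.61  -0.96  13.79] M [-0.19  4.44 -1.03] w 0.0241 gf 63.1 j [ 0.08  0.3  -0.01  1.27  0.   -1.58]
```

>>> {"method": "drive_tool", "body": {"commands": [{"grip": 0.7,"tx": 0,"ty": 0,"tz": 0,"wx": 0,"wy": 0,"wz": 0.007},{"grip": 0.7,"tx": 0,"ty": 0,"tz": 0,"wx": 0,"wy": 0,"wz": 0.007},{"grip": 0.7,"tx": 0,"ty": 0,"tz": 0,"wx": 0,"wy": 0,"wz": 0.007},{"grip": 0.7,"tx": 0,"ty": 0,"tz": 0,"wx": 0,"wy": 0,"wz": 0.007},{"grip": 0.7,"tx": 0,"ty": 0,"tz": 0,"wx": 0,"wy": 0,"wz": 0.007},{"grip": 0.7,"tx": 0,"ty": 0,"tz": 0,"wx": 0,"wy": 0,"wz": 0.007},{"grip": 0.7,"tx": 0,"ty": 0,"tz": 0,"wx": 0,"wy": 0,"wz": 0.007},{"grip": 0.7,"tx": 0,"ty": 0,"tz": 0,"wx": 0,"wy": 0,"wz": 0.007}]}}

```text
time_s: 19.45
tool_pos: [0.6249, 0.0495, 0.0094]
tcp_rot: [2.306, -2.125, -0.009]
wrist_force: [-27.5, -1.0, 14.3]
width: 0.0236
finger_force: 62.3
```

>>> {"method": "drive_tool", "body": {"commands": [{"grip": 0.7,"tx": 0,"ty": 0,"tz": 0,"wx": 0,"wy": 0,"wz": 0},{"grip": 0.7,"tx": 0,"ty": 0,"tz": 0,"wx": 0,"wy": 0,"wz": 0},{"grip": 0.7,"tx": 0,"ty": 0,"tz": 0,"wx": 0,"wy": 0,"wz": 0},{"grip": 0.7,"tx": 0,"ty": 0,"tz": 0,"wx": 0,"wy": 0,"wz": 0},{"grip": 0.7,"tx": 0,"ty": 0,"tz": 0,"wx": 0,"wy": 0,"wz": 0},{"grip": 0.7,"tx": 0,"ty": 0,"tz": 0,"wx": 0,"wy": 0,"wz": 0},{"grip": 0.7,"tx": 0,"ty": 0,"tz": 0,"wx": 0,"wy": 0,"wz": 0},{"grip": 0.7,"tx": 0,"ty": 0,"tz": 0,"wx": 0,"wy": 0,"wz": 0}]}}

```text
time_s: 20.12
tool_pos: [0.6249, 0.0495, 0.0094]
tcp_rot: [2.306, -2.125, -0.009]
wrist_force: [-28.3, -0.1, 13.7]
width: 0.0241
finger_force: 62.3
```

Run:
```python
from k import *; meas()
```

```text
20.12 meas [0.6249 0.0495 0.0094] yaw 184.7 tilt [-0.0079 -0.0004] F [-28.25  -0.09  13.68] M [-0.24  4.32 -0.08] w 0.0241 gf 62.3 j [ 0.08  0.3  -0.01  1.27  0.   -1.57]
```

Blue is home, squared and held. Backing off.

>>> {"method": "drive_tool", "body": {"commands": [{"grip": 0.7,"tx": 0,"ty": 0.03,"tz": 0.003,"wx": 0,"wy": 0,"wz": 0},{"grip": 0.7,"tx": 0,"ty": 0.08,"tz": 0.006,"wx": 0,"wy": 0,"wz": 0},{"grip": 0.7,"tx": 0,"ty": 0.15,"tz": 0.006,"wx": 0,"wy": 0,"wz": 0},{"grip": 0.7,"tx": 0,"ty": 0.23,"tz": 0.006,"wx": 0,"wy": 0,"wz": 0},{"grip": 0.7,"tx": 0,"ty": 0.31,"tz": 0.006,"wx": 0,"wy": 0,"wz": 0},{"grip": 0.7,"tx": 0,"ty": 0.39,"tz": 0.006,"wx": 0,"wy": 0,"wz": 0},{"grip": 0.7,"tx": 0,"ty": 0.43,"tz": 0.006,"wx": 0,"wy": 0,"wz": 0},{"grip": 0.7,"tx": 0,"ty": 0.43,"tz": 0.006,"wx": 0,"wy": 0,"wz": 0}]}}

```text
time_s: 20.78
tool_pos: [0.5644, 0.0444, 0.0094]
tcp_rot: [-2.31, 2.128, -0.001]
wrist_force: [-4.1, -0.5, 8.6]
width: 0.0237
finger_force: 61.8
```

Run:
```python
from k import *; meas()
from plant import observe
z=observe()['tool_pos'];chain((*z,184.7),(.54,-.05,z[2],178),(.517,-.143,z[2],172),(.4945,-.2330,z[2],165.7))
```

```text
20.78 meas [0.5644 0.0444 0.0094] yaw 184.7 tilt [0.0013 0.    ] F [-4.06 -0.49  8.61] M [-0.06  0.96  0.01] w 0.0237 gf 61.8 j [ 0.08  0.15 -0.18  1.23 -0.   -1.57]
tx 0.614 ty 0.214 tz -0.000 wz 0.074  -> [ 5.4000e-01 -5.0100e-02  9.4000e-03  1.7804e+02] rows>= 2.3
tx 0.625 ty 0.132 tz -0.000 wz 0.067  -> [ 5.1700e-01 -1.4310e-01  9.4000e-03  1.7201e+02] rows>= 2.3
tx 0.615 ty 0.065 tz -0.000 wz 0.070  -> [ 4.9450e-01 -2.3310e-01  9.4000e-03  1.6571e+02] rows>= 2.2
```

>>> {"method": "drive_tool", "body": {"commands": [{"grip": 0.7,"tx": 0.05,"ty": 0.017,"tz": 0,"wx": 0,"wy": 0,"wz": 0.006},{"grip": 0.7,"tx": 0.12,"ty": 0.042,"tz": 0,"wx": 0,"wy": 0,"wz": 0.014},{"grip": 0.7,"tx": 0.2,"ty": 0.07,"tz": 0,"wx": 0,"wy": 0,"wz": 0.024},{"grip": 0.7,"tx": 0.28,"ty": 0.098,"tz": 0,"wx": 0,"wy": 0,"wz": 0.034},{"grip": 0.7,"tx": 0.36,"ty": 0.125,"tz": 0,"wx": 0,"wy": 0,"wz": 0.043},{"grip": 0.7,"tx": 0.44,"ty": 0.153,"tz": 0,"wx": 0,"wy": 0,"wz": 0.053},{"grip": 0.7,"tx": 0.53,"ty": 0.185,"tz": 0,"wx": 0,"wy": 0,"wz": 0.064},{"grip": 0.7,"tx": 0.614,"ty": 0.214,"tz": 0,"wx": 0,"wy": 0,"wz": 0.074}]}}

```text
time_s: 21.45
tool_pos: [0.5415, -0.0494, 0.0094]
tcp_rot: [-2.181, 2.256, -0.0]
wrist_force: [2.9, 8.2, 5.6]
width: 0.0239
finger_force: 61.4
```

>>> {"method": "drive_tool", "body": {"commands": [{"grip": 0.7,"tx": 0.078,"ty": 0.017,"tz": 0,"wx": 0,"wy": 0,"wz": 0.008},{"grip": 0.7,"tx": 0.156,"ty": 0.033,"tz": 0,"wx": 0,"wy": 0,"wz": 0.017},{"grip": 0.7,"tx": 0.234,"ty": 0.05,"tz": 0,"wx": 0,"wy": 0,"wz": 0.025},{"grip": 0.7,"tx": 0.312,"ty": 0.066,"tz": 0,"wx": 0,"wy": 0,"wz": 0.033},{"grip": 0.7,"tx": 0.39,"ty": 0.083,"tz": 0,"wx": 0,"wy": 0,"wz": 0.042},{"grip": 0.7,"tx": 0.468,"ty": 0.099,"tz": 0,"wx": 0,"wy": 0,"wz": 0.05},{"grip": 0.7,"tx": 0.547,"ty": 0.116,"tz": 0,"wx": 0,"wy": 0,"wz": 0.059},{"grip": 0.7,"tx": 0.625,"ty": 0.132,"tz": 0,"wx": 0,"wy": 0,"wz": 0.067}]}}

```text
time_s: 22.12
tool_pos: [0.5185, -0.1424, 0.0094]
tcp_rot: [-2.06, 2.368, 0.0]
wrist_force: [2.9, 8.2, 6.8]
width: 0.0242
finger_force: 61.6
```

Run:
```python
from k import *; meas()
```

```text
22.12 meas [ 0.5185 -0.1424  0.0094] yaw 172.05 tilt [0.0024 0.0023] F [2.92 8.2  6.84] M [ 1.49 -0.26  0.03] w 0.0242 gf 61.6 j [-0.27  0.09 -0.26  1.23  0.   -1.7 ]
```

>>> {"method": "drive_tool", "body": {"commands": [{"grip": 0.7,"tx": 0.078,"ty": 0.008,"tz": 0,"wx": 0,"wy": 0,"wz": 0.009},{"grip": 0.7,"tx": 0.156,"ty": 0.016,"tz": 0,"wx": 0,"wy": 0,"wz": 0.018},{"grip": 0.7,"tx": 0.234,"ty": 0.025,"tz": 0,"wx": 0,"wy": 0,"wz": 0.027},{"grip": 0.7,"tx": 0.312,"ty": 0.033,"tz": 0,"wx": 0,"wy": 0,"wz": 0.036},{"grip": 0.7,"tx": 0.4,"ty": 0.042,"tz": 0,"wx": 0,"wy": 0,"wz": 0.046},{"grip": 0.7,"tx": 0.48,"ty": 0.051,"tz": 0,"wx": 0,"wy": 0,"wz": 0.055},{"grip": 0.7,"tx": 0.55,"ty": 0.058,"tz": 0,"wx": 0,"wy": 0,"wz": 0.063},{"grip": 0.7,"tx": 0.6,"ty": 0.063,"tz": 0,"wx": 0,"wy": 0,"wz": 0.068}]}}

```text
time_s: 22.78
tool_pos: [0.4965, -0.2306, 0.0094]
tcp_rot: [-1.93, 2.475, 0.0]
wrist_force: [2.0, 9.2, 8.2]
width: 0.0241
finger_force: 61.8
```

Run:
```python
from k import *; meas()
from plant import observe
z=observe()['tool_pos'];chain((*z,165.7),(.4945,-.2330,z[2],165.7))
```

```text
22.78 meas [ 0.4965 -0.2306  0.0094] yaw 165.9 tilt [0.0022 0.002 ] F [1.97 9.16 8.21] M [ 1.59 -0.22  0.12] w 0.0241 gf 61.8 j [-0.44  0.11 -0.23  1.23  0.   -1.76]
tx 0.019 ty 0.009 tz -0.000 wz -0.000  -> [ 4.945e-01 -2.330e-01  9.400e-03  1.657e+02] rows>= 0.1
```

>>> {"method": "drive_tool", "body": {"commands": [{"grip": 0.7,"tx": 0.019,"ty": 0.011,"tz": 0,"wx": 0,"wy": 0,"wz": 0},{"grip": 0.7,"tx": 0.019,"ty": 0.011,"tz": 0,"wx": 0,"wy": 0,"wz": 0},{"grip": 0.7,"tx": 0.01,"ty": 0.008,"tz": 0,"wx": 0,"wy": 0,"wz": 0},{"grip": 0.7,"tx": 0.008,"ty": 0.008,"tz": 0,"wx": 0,"wy": 0,"wz": 0}]}}

```text
time_s: 23.12
tool_pos: [0.4946, -0.2334, 0.0094]
tcp_rot: [1.93, -2.477, 0.005]
wrist_force: [-2.2, -9.0, 6.2]
width: 0.0237
finger_force: 61.5
```

Run:
```python
from k import *; meas()
from h import *
p,d=read_camera("side");print(spacer("side",p,d,np.array([.526,-.241])))
```

```text
23.12 meas [ 0.4946 -0.2334  0.0094] yaw 165.83 tilt [ 0.0007 -0.0034] F [-2.2  -8.99  6.2 ] M [-1.53  0.59 -0.07] w 0.0237 gf 61.5 j [-0.44  0.11 -0.23  1.23 -0.   -1.76]
(np.int64(368), np.float64(0.03514125672397361), ((516.7618408203125, -248.6423797607422), (87.12738037109375, 107.81869506835938), 72.36174011230469))
```

>>> {"method": "drive_tool", "body": {"commands": [{"grip": 0.35,"tx": 0,"ty": 0,"tz": 0,"wx": 0,"wy": 0,"wz": 0},{"grip": 0.15,"tx": 0,"ty": 0,"tz": 0,"wx": 0,"wy": 0,"wz": 0},{"grip": -0.05,"tx": 0,"ty": 0,"tz": 0,"wx": 0,"wy": 0,"wz": 0},{"grip": -0.05,"tx": 0,"ty": 0,"tz": 0,"wx": 0,"wy": 0,"wz": 0},{"grip": -0.05,"tx": 0,"ty": 0,"tz": -0.15,"wx": 0,"wy": 0,"wz": 0},{"grip": -0.05,"tx": 0,"ty": 0,"tz": -0.35,"wx": 0,"wy": 0,"wz": 0},{"grip": -0.05,"tx": 0,"ty": 0,"tz": -0.6,"wx": 0,"wy": 0,"wz": 0},{"grip": -0.05,"tx": 0,"ty": 0,"tz": -0.8,"wx": 0,"wy": 0,"wz": 0}]}}

```text
time_s: 23.83
tool_pos: [0.494, -0.2315, 0.1305]
tcp_rot: [-1.932, 2.477, -0.0]
wrist_force: [1.1, -0.4, -0.5]
width: 0.045
finger_force: 0.0
```

>>> {"method": "drive_tool", "body": {"commands": [{"grip": -0.05,"tx": -0.25,"ty": 0.1,"tz": -0.2,"wx": 0,"wy": 0,"wz": 0},{"grip": -0.05,"tx": -0.5,"ty": 0.2,"tz": -0.2,"wx": 0,"wy": 0,"wz": 0},{"grip": -0.05,"tx": -0.75,"ty": 0.3,"tz": -0.2,"wx": 0,"wy": 0,"wz": 0},{"grip": -0.05,"tx": -1,"ty": 0.4,"tz": -0.2,"wx": 0,"wy": 0,"wz": 0},{"grip": -0.05,"tx": -1,"ty": 0.5,"tz": -0.2,"wx": 0,"wy": 0,"wz": 0}]}}

```text
time_s: 24.25
tool_pos: [0.4581, -0.0635, 0.1586]
tcp_rot: [-1.936, 2.473, 0.001]
wrist_force: [-0.4, -0.8, 0.3]
width: 0.0446
finger_force: 0.0
```

Run:
```python
from k import *; meas()
from h import *
p,d=read_camera("top");print(spacer("top",p,d,np.array([.526,-.241])))
p2,d2=read_camera("side");print(spacer("side",p2,d2,np.array([.526,-.241])))
cv2.imwrite("pics/t6.png",np.vstack([cv2.resize(p,(512,384)),p2])[:768][::1] if 0 else cv2.resize(np.hstack([p,p2]),(800,300)))
cv2.imwrite("pics/t6.png",cv2.resize(p[90:290,40:420],None,fx=2,fy=2))
```

```text
24.25 meas [ 0.4581 -0.0635  0.1586] yaw 166.11 tilt [0.0006 0.0015] F [-0.42 -0.79  0.27] M [-0.02 -0.01  0.03] w 0.0446 gf 0.0 j [-0.14 -0.14 -0.18  1.52  0.   -1.47]
(np.int64(634), np.float64(0.03654802429247661), ((527.08935546875, -241.2877960205078), (100.0618667602539, 91.96575164794922), 75.96327209472656))
(np.int64(595), np.float64(0.03517596356747332), ((524.1554565429688, -240.90135192871094), (103.60375213623047, 92.64754486083984), 75.71309661865234))
```

View pics/t6.png

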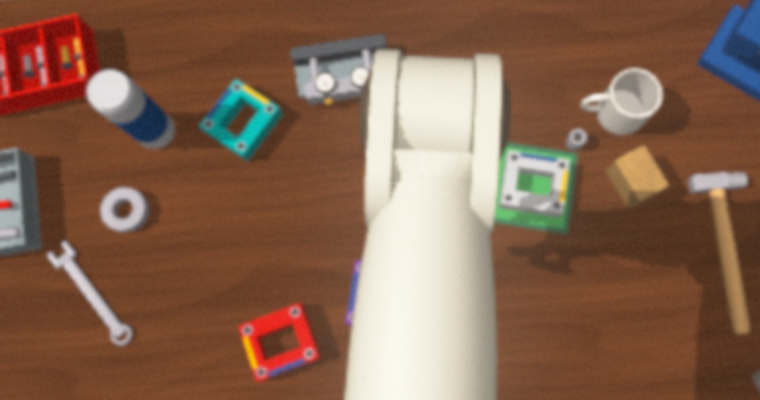

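The top view shows the spacer centred on the green square at (537,185). It measures (0.527, -0.241) against a target of (0.526, -0.241), and the other objects are where they were. Letting the arm settle, then handing in.

>>> {"method": "drive_tool", "body": {"commands": [{"grip": -0.05,"tx": 0,"ty": 0,"tz": 0,"wx": 0,"wy": 0,"wz": 0},{"grip": -0.05,"tx": 0,"ty": 0,"tz": 0,"wx": 0,"wy": 0,"wz": 0},{"grip": -0.05,"tx": 0,"ty": 0,"tz": 0,"wx": 0,"wy": 0,"wz": 0},{"grip": -0.05,"tx": 0,"ty": 0,"tz": 0,"wx": 0,"wy": 0,"wz": 0}]}}

```text
time_s: 24.68
tool_pos: [0.4582, -0.0687, 0.1583]
tcp_rot: [1.93, -2.478, -0.0]
wrist_force: [-0.1, 1.2, 0.5]
width: 0.0451
finger_force: 0.0
```

```bash
python3 -c "
from plant import *
print(finish_job())"
```

```text
the job is handed in; nothing more can be done
None
```

The job is handed in at about 25 s: the spacer's yellow face, then its blue face, was pressed square against the stop bar and held for over a second each, and the spacer now sits within about 1 mm of the green square's centre.

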